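# Set a bar blank to the flip stop of a lever punch

## Task

Get the lever punch ready for the next hole: flip down the length stop nearer the punch so that it snaps over and stays down, leaving the far one up. Then take the wide flat bar that stands on edge in the rack and lay it flat on the punch's bed, under the punch, with its long edge flush along the fence and its end against that stop. Let go of it and leave everything else as it is.

Things in the scene. Friction and masses are not known exactly. Their poses are not given: they have to be found in the camera images.
- press: Green lever punch, long steel bed. Origin: on the bench top under the punch axis. x points across the bed to the fence, away from the robot, y along the bed (the stops lie on the -y side), z up. Bed top 60 mm above the bench, x -42 to +70 mm, y -355 to +105 mm. Fence: aluminium strip 20 mm tall along the whole bed, its face at x = +20 mm. The bench before the bed is clear, 0.15 m deep, from spanner to chisel.
- punch (a point): Middle of the gap under the punch, on the punch axis, axes as the press. Stripper plate (y -22 to +22 mm, x from -30 mm back): only 16 mm free between bed and stripper, so a bar must go in flat, from the front. Above it, over the bench: ram 52 mm across from 125 mm up, frame arm (60 mm wide, x from -34 mm back) from 175 to 300 mm. Upright frame at x 75 to 180 mm, y -34 to +34 mm.
- stop: Carriage of the flip stop NEARER the punch, 200 to 225 mm from the punch axis, fixed behind the fence, 34 mm wide, 52 mm tall above the bed. Axes as the press. Origin: on the bed top, on the fence face, in the plane of the flap's working side (+y, towards the punch): a bar that is home has its end at this y. The flap's hinge lies 20 mm behind (+x) and 40 mm above this origin, along y.
- flap (a joint): Flap of the near stop: steel arm 18 mm thick (y -18 to 0 mm in the stop's frame) with a tooth. 0 = up, leaning back 25 degrees past upright; 2.0 rad = down, level, its tooth 2 mm above the bed from the fence to 48 mm in front. A spring holds it at either end; dead centre near 0.55 rad, just forward of upright: about 2 N on the knob from behind (towards -x) takes it there, then it snaps over by itself.
- flap_knob (a point): Centre of the near flap's knob: dark steel cross bar 20 mm across, 26 mm long along y, at the flap's free end, 80 mm from the hinge. Nothing stands behind the flap.
- flap_far (a joint): Flap of the far stop, same make, 310 to 330 mm from the punch axis. 0 = up, 2.0 rad = down.
- bar_centre (a point): Centre of the wide flat bar: plain steel, 250 x 40 x 8 mm, 0.5 to 0.8 kg. x along the 250 mm, z across the 40 mm width, y through the 8 mm. Starts on edge (z up, lower edge 20 mm above the bench) in one of three rack slots 50 mm apart, 14 mm deep; the tallest piece there. Two bearers 22 mm wide hold it 70 mm either side of its centre. On the bench it stands on edge and tips flat at a push.
- square_bar: Bystander in the rack: square bar 250 x 10 x 10 mm, origin under its centre, x along it.
- thin_flat: Bystander in the rack: narrow flat 230 x 20 x 5 mm on edge, origin under its centre, x along it.
- hammer: Bystander: hammer 300 mm long lying on the bench, origin under its middle, handle to -x.
- wrench: Bystander: spanner 200 mm long, 8 mm thick, lying on the bench, origin under its middle.
- brush: Bystander: wire brush 240 mm long lying on the bench, origin under its middle.
- grease: Bystander: grease tin, 72 mm across, 75 mm tall, origin under its centre.
- chisel: Bystander: cold chisel 155 mm long, 18 mm wide, lying on the bench, origin under its middle.
- bar: The same bar; origin at the middle of the long edge on which it starts, axes as for its centre.

How it is judged (in metres and radians):
On the way:
1. the stop nearer the punch has been flipped over and has snapped down, the bar not yet on the bed (value of joint flap above 1.9 rad and (z of bar_centre in the frame of press above 0.09 m or z of bar_centre in the frame of press below 0.055 m or x of bar_centre in the frame of press below -0.06 m)), for 0.2 s.
At the end, for the whole second after the job is handed in: The near stop is down (joint above 1.9 rad) and the far one up (below 0.15 rad); the bar lies flat on the bed (within 0.04 rad), at rest and let go, its long edge within 2.5 mm of the fence and parallel to it within 0.015 rad, its end within 3 mm of the near stop's face (value of joint flap above 1.9 rad and value of joint flap_far below 0.15 rad and x of bar_centre in the frame of press between -0.0025 and 0.002 m and y of bar_centre in the frame of stop between 0.122 and 0.128 m and z of bar_centre in the frame of press between 0.061 and 0.067 m and angle between the x axis of bar_centre and the y axis of press, either way round below 0.015 rad and angle between the y axis of bar_centre and the z axis of press, either way round below 0.04 rad and linear speed of bar below 0.01 m/s); the robot touches nothing.
It fails at once if the far stop is tipped over (value of joint flap_far above 0.5 rad).
It fails at once if another piece in the rack or a thing lying on the bench is shifted by more than 30 mm (distance of any of square_bar, thin_flat, hammer, wrench, brush, grease, chisel from where it was at the start of the episode above 0.03 m).
It also fails if it takes over 72 s, if anything falls off the work surface, if the arm or the gripper's body presses on something with over 40 N, if the wrist force passes 120 N, or if a joint passes its speed limit or range.

## Robot

A 6-joint arm with a two-finger parallel gripper is mounted at the origin on the work surface. World frame = base frame: x ahead of the robot, y to its left, z up, the work surface at z = 0. Lengths are in mm, angles in rad, forces in N, time in s.
With the tool pointing down it reaches from about 350 to 775 mm from the base axis. Payload 7.3 kg.
Tool frame: the origin (TCP) lies between the finger pads; the fingertips stand 22 mm ahead of it and the grasp point (between the pads) lies 3 mm ahead of it (nose_length is the distance from the TCP to the fingertips, in mm); z points along the fingers, y is the direction in which the jaws open and shut (so a half turn about z gives the same grasp; the last joint's range is limited). The gripper opens to 92 mm and grips with 3 to 60 N. Pads are 19 mm wide; open, the fingers measure 130 mm over their backs; the gripper's body (75 mm by 190 mm) begins 47 mm behind the grasp point.
Start: joints at [1.092, 0.342, 1.524, -0, 1.275, -0.146], TCP at [171.498, 496.217, 248.741] pointing down, gripper open.
Joint ranges: [-2.53, 2.53], [-0.77, 2.02], [0.04, 2.7], [-1, 4.14], [0.28, 2.66], [-3.11, 3.11]. Speed limits (rad/s): [2.57, 2.57, 3.14, 3.14, 3.14, 3.14].

## Interface

Orientations are given as [roll, pitch, yaw] about the fixed x, y, z axes, in that order (R = Rz(yaw) Ry(pitch) Rx(roll)).
In Python, from plant import get_obs, capture, close_job, nose_length gives the robot as it stands.
- The arm moves only by the tool step_arm, never from a script. Its argument "increments" is text: rows parted by semicolons, each of 7 numbers parted by spaces: the turn, a rotation vector about the tool's x, y, z in rad, then the shift along the tool's x, y, z in mm, then the opening, from -1 (shut) to 1 (fully open). A call has 1 to 20 rows; each row is the pose to reach, as a shift and turn from the pose commanded when the call began, along the tool's axes at that moment; what a row does not reach only later rows make up. A row lasts 1/8 s, in which the tool goes at most 62.5 mm and 10.7 degrees, less where a joint would pass 70% of its speed; a pose out of reach is approached as far as the arm can. A call with a gripper value outside its range is refused whole. The fingers move at their own pace and stop on an object; the grip force is fixed at half the most. Time passes only in rows, so rows that repeat a pose let the fingers close. It gives the time, the measured TCP pose, the force and the opening at its end, in the units of the state.
- get_obs(): the state, without advancing time (a new reading comes with each control period).
- capture(name): name is "side" or "top" or "wrist"; returns a dict with "frame" (420x560x3 uint8, red, green, blue), "K" (3x3 intrinsics, pixels), "extrinsics" (4x4, takes a point from world to camera coordinates); the wrist camera has in their place "tool_from_camera" (4x4, takes a point from camera to tool coordinates, whose origin is the TCP and whose axes are the flange's). Camera axes: x right, y down, z forward; pixel columns grow to the right and rows downward; lengths in mm; the calibration is good to about 2 mm. The wrist camera is an equidistant fisheye: a pixel r from the principal point sees the ray r / f radians off the axis. A picture is of the moment at which its call begins: read the wrist's pose just before it. There is no depth.
- close_job(): hands the job in, once; it reports no verdict.
The state is a dict: "time": time; "joint_positions": joint angles; "dq": joint speeds; "tau": joint torques, N m; "tool_pos": TCP position; "tcp_rot": TCP orientation; "contact_force": force on the tool from outside, world axes, zero at the start; "moment": the same for the moment, N m; "grip_width": finger opening in mm.
Only numpy, scipy, OpenCV 4.12 (cv2) and the standard library are available. Lean on these libraries where they do the work, as an engineer would, in place of code of your own. Each camera call takes 0.05 s, during which the arm holds its last target.

## Working session

There is one attempt and no reset: what is moved stays moved. The work goes in short steps, Python scripts to look and compute and a tool call to move; the robot and the scene stay as the last step left them, time stands still between calls to the robot, and variables do not carry over. Pictures are saved under pics/ and viewed, and the job is handed in when it is done.

Besides the shell and the picture viewer there is one more tool, called by a JSON object that holds its "fn" and its "kwargs". step_arm: Moves the arm, as the interface text tells. Its arguments: {"type":"object","properties":{"increments":{"type":"string"}},"required":["increments"]}

```bash
ls; mkdir -p pics; python3 - <<'E'
from plant import get_obs,capture,nose_length
import cv2,numpy as np
o=get_obs();print(o,nose_length)
for n in ["side","top","wrist"]:
    c=capture(n);cv2.imwrite(f"pics/{n}0.png",c["frame"][...,::-1])
    print(n,{k:np.round(v,3).tolist() for k,v in c.items() if k!="frame"})
E
```

```text
pics
{'time': 0.0, 'joint_positions': array([ 1.09202829e+00,  3.42718402e-01,  1.52501416e+00,  2.28149985e-06,
        1.27537550e+00, -1.46002745e-01]), 'dq': array([-0.0008299 ,  0.00129893,  0.00107339, -0.00036491,  0.00099163,
       -0.00095465]), 'tau': array([-5.28622677e-04, -4.31251752e+01, -2.44213057e+01,  7.18204002e-02,
        5.62207494e-02, -1.15008074e-04]), 'tool_pos': array([171.30471895, 495.87867575, 248.04816759]), 'tcp_rot': array([-3.14009369e+00, -2.22626661e-04,  2.80882653e+00]), 'contact_force': array([-0.52729323,  0.45722454,  0.26082187]), 'moment': array([ 0.08312997, -0.00516492, -0.00552834]), 'grip_width': 91.52842365460664} 22.0
side {'K': [[412.644, 0.0, 277.235], [0.0, 412.644, 210.226], [0.0, 0.0, 1.0]], 'extrinsics': [[0.705, -0.709, -0.003, -327.246], [-0.471, -0.465, -0.75, 388.71], [0.53, 0.53, -0.662, 754.417], [0.0, 0.0, 0.0, 1.0]]}
top {'K': [[400.172, 0.0, 278.58], [0.0, 400.172, 207.296], [0.0, 0.0, 1.0]], 'extrinsics': [[0.004, -1.0, -0.009, 80.104], [-0.996, -0.003, -0.09, 575.701], [0.09, 0.009, -0.996, 1290.15], [0.0, 0.0, 0.0, 1.0]]}
wrist {'K': [[325.192, 0.0, 278.526], [0.0, 325.192, 211.525], [0.0, 0.0, 1.0]], 'tool_from_camera': [[0.001, -0.968, -0.252, 67.322], [1.0, 0.001, -0.0, -1.003], [0.0, -0.252, 0.968, -135.591], [0.0, 0.0, 0.0, 1.0]]}
```

View pics/side0.png

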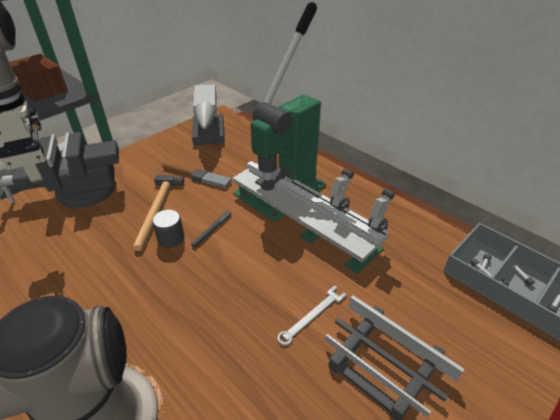

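View pics/top0.png

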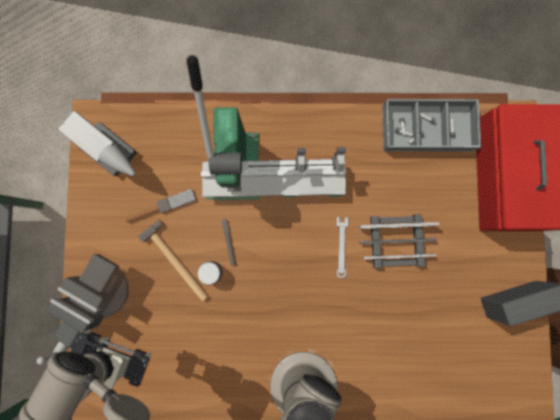

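View pics/wrist0.png

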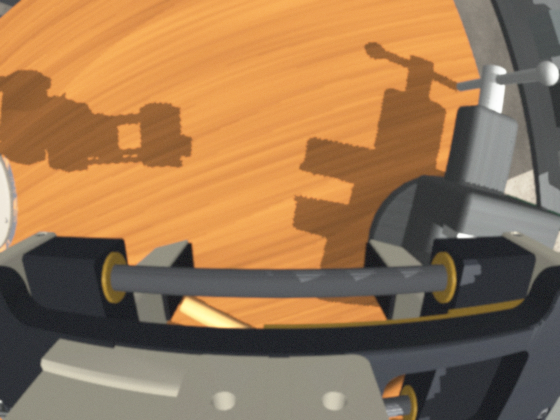

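```bash
cat > h.py <<'E'
from plant import get_obs,capture,nose_length
import cv2,numpy as np
from scipy.spatial.transform import Rotation as R
def cam(n):
    c=capture(n); 
    return c
def ray(c,u,v,o=None):
    K=c["K"]
    if "extrinsics" in c:
        E=np.array(c["extrinsics"]);d=np.array([(u-K[0,2])/K[0,0],(v-K[1,2])/K[1,1],1.])
        return -E[:3,:3].T@E[:3,3], E[:3,:3].T@(d/np.linalg.norm(d))
    x=(u-K[0,2])/K[0,0];y=(v-K[1,2])/K[1,1];th=np.hypot(x,y)
    d=np.array([x/th*np.sin(th),y/th*np.sin(th),np.cos(th)]) if th>1e-9 else np.array([0,0,1.])
    T=np.array(c["tool_from_camera"]);Rt=R.from_euler('xyz',o["tcp_rot"]).as_matrix()
    return Rt@T[:3,3]+o["tool_pos"], Rt@T[:3,:3]@d
def onz(c,u,v,z,o=None):
    p,d=ray(c,u,v,o);return p+d*(z-p[2])/d[2]
def tri(rays):
    A=np.zeros((3,3));b=np.zeros(3)
    for p,d in rays:
        M=np.eye(3)-np.outer(d,d);A+=M;b+=M@p
    x=np.linalg.solve(A,b);return x,[np.linalg.norm((np.eye(3)-np.outer(d,d))@(x-p)) for p,d in rays]
def proj(c,P,o=None):
    P=np.asarray(P,float);K=c["K"]
    if "extrinsics" in c:
        E=np.array(c["extrinsics"]);q=E[:3,:3]@P+E[:3,3];return K[0,0]*q[0]/q[2]+K[0,2],K[1,1]*q[1]/q[2]+K[1,2]
    T=np.array(c["tool_from_camera"]);Rt=R.from_euler('xyz',o["tcp_rot"]).as_matrix()
    q=Rt.T@(P-o["tool_pos"]);q=T[:3,:3].T@(q-T[:3,3])
    th=np.arctan2(np.hypot(q[0],q[1]),q[2]);ph=np.arctan2(q[1],q[0])
    return K[0,0]*th*np.cos(ph)+K[0,2],K[1,1]*th*np.sin(ph)+K[1,2]
def crop(c,name,x0,y0,x1,y1,s):
    im=cv2.resize(c["frame"][y0:y1,x0:x1,::-1],None,fx=s,fy=s,interpolation=cv2.INTER_CUBIC)
    for k in range((x0+19)//20*20,x1,20): cv2.putText(im,str(k),(int((k-x0)*s),8),0,.3,(0,255,255),1);cv2.line(im,(int((k-x0)*s),10),(int((k-x0)*s),16),(0,255,255),1)
    for k in range((y0+19)//20*20,y1,20): cv2.putText(im,str(k),(0,int((k-y0)*s)),0,.3,(0,255,255),1)
    cv2.imwrite(f"pics/{name}.png",im)
E
python3 - <<'E'
from h import *
t=cam("top");s=cam("side")
crop(t,"t1",190,90,360,205,4.5);crop(t,"t2",330,200,450,280,6);crop(s,"s1",225,90,395,275,3.2);crop(s,"s2",270,280,470,415,3.8)
E
```

```text
(no output)
```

View pics/t1.png

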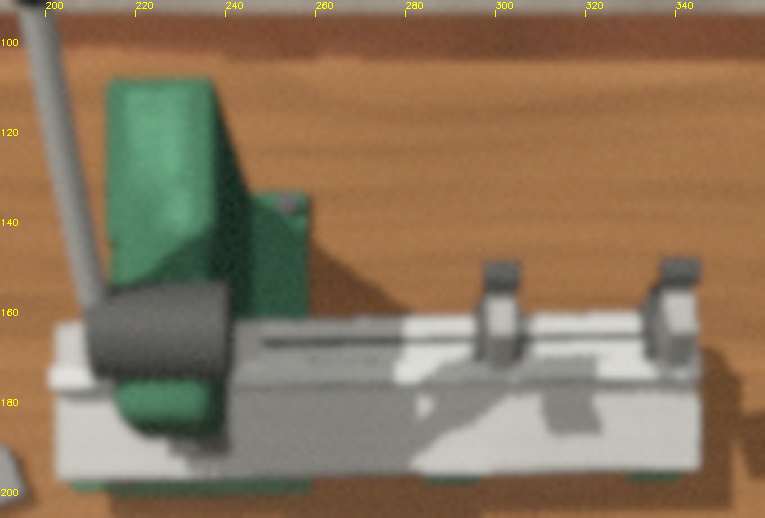

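View pics/t2.png

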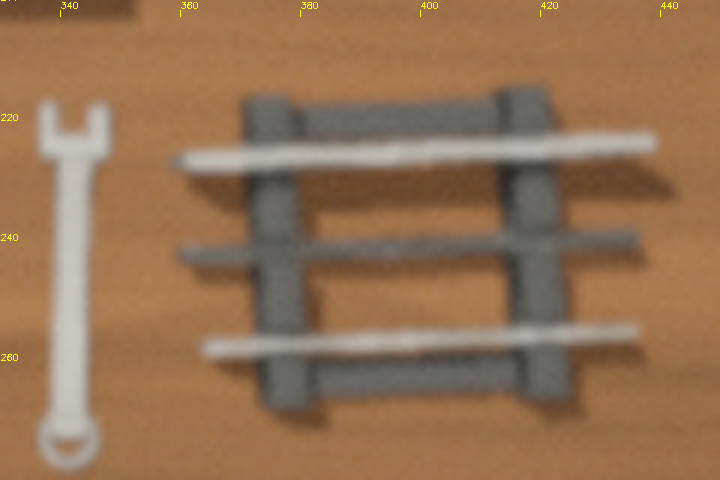

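View pics/s1.png

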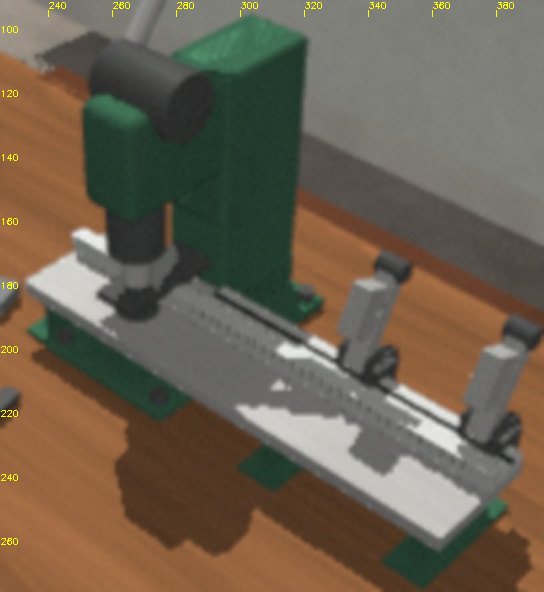

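View pics/s2.png

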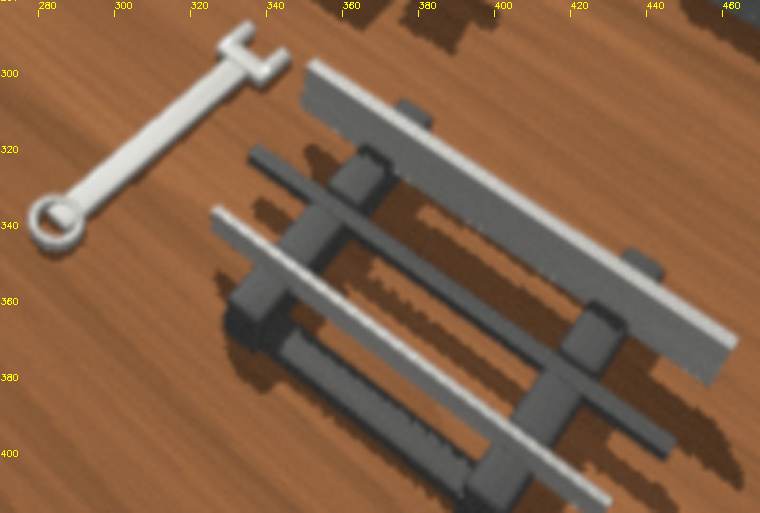

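```bash
python3 - <<'E'
from h import *
np.set_printoptions(precision=1,suppress=True)
t=cam("top");s=cam("side")
def b(n,tu,su,z=None):
    r=tri([ray(t,*tu),ray(s,*su)]);print(n,r[0],r[1],end=' ')
    if z is not None: print(onz(t,*tu,z),onz(s,*su,z),end='')
    print()
b("bedFL",(202.2,196.2),(233.4,178.4),60)
b("bedFR",(345.6,194),(361.6,261.9),60)
b("barL",(359.5,226.7),(352.4,295.8),60)
b("barR",(439.2,223.7),(464.5,369.5),60)
kn=lambda x,y:(190+x/4.5,90+y/4.5); ks=lambda x,y:(225+x/3.2,90+y/3.2)
b("knobnear",kn(501,274),ks(393,267))
b("knobfar",kn(681,272),ks(521,330))
# wrench, chisel ends in top
for n,u in dict(wr1=(341,217),wr2=(341,278),ch1=(225,221),ch2=(233,264),tin=(208,273)).items(): print(n,onz(t,*u,5))
E
```

```text
bedFL [608.9 327.3  57.6] [np.float64(1.5567014077271333), np.float64(1.5567014077270758)] [607.4 327.9  60. ] [608.1 323.8  60. ]
bedFR [ 615.9 -133.2   51.3] [np.float64(1.5884059368748016), np.float64(1.5884059368748287)] [ 615.9 -133.1   60. ] [ 607.6 -135.9   60. ]
barL [ 512.7 -178.    59.8] [np.float64(2.3338047338476477), np.float64(2.3338047338476633)] [ 511.1 -176.1   60. ] [ 514.4 -179.6   60. ]
barR [ 521.9 -428.6   64.5] [np.float64(1.0253187579518843), np.float64(1.025318757951971)] [ 521.6 -429.4   60. ] [ 525.9 -429.3   60. ]
knobnear [729.7  14.1 174.3] [np.float64(0.17611763069938338), np.float64(0.17611763069944733)] 
knobfar [ 730.3 -103.1  177.4] [np.float64(0.2532541184964388), np.float64(0.253254118496381)] 
wr1 [ 545.5 -125.7    5. ]
wr2 [ 344.7 -123.7    5. ]
ch1 [530.8 261.    5. ]
ch2 [388.7 232.2   5. ]
tin [358.9 314.4   5. ]
```

```bash
cat >> h.py <<'E'
def go(pos,rpy=None,yaw=None,cmd=None):
    "row (turn, shift) from measured pose to world target"
    o=get_obs();Rt=R.from_euler('xyz',o["tcp_rot"])
    tgt=R.from_euler('xyz',rpy if rpy is not None else [np.pi,0,yaw]) if (rpy is not None or yaw is not None) else Rt
    w=(Rt.inv()*tgt).as_rotvec(); d=Rt.inv().apply(np.array(pos,float)-o["tool_pos"])
    print("t",round(o["time"],2),"turn",np.round(w,3),"shift",np.round(d,1));return w,d
E
python3 - <<'E'
from h import *
go([480,100,300],yaw=np.pi+.01); go([570,30,300],yaw=np.pi+.01)
E
```

```text
t 0.35 turn [-0.    -0.    -0.343] shift [-421.  -273.7  -51.4]
t 0.35 turn [-0.    -0.    -0.343] shift [-528.9 -310.4  -51.4]
```

{"fn": "step_arm", "kwargs": {"increments": "0 0 -0.1 -100 -65 -51 1;0 0 -0.2 -200 -130 -51 1;0 0 -0.343 -260 -168 -51 1;0 0 -0.343 -310 -200 -51 1;0 0 -0.343 -360 -232 -51 1;0 0 -0.343 -421 -274 -51 1;0 0 -0.343 -470 -295 -51 1;0 0 -0.343 -529 -310 -51 1;0 0 -0.343 -529 -310 -51 0;0 0 -0.343 -529 -310 -51 0;0 0 -0.343 -529 -310 -51 0;0 0 -0.343 -529 -310 -51 0;0 0 -0.343 -529 -310 -51 0"}}

```text
time: 1.98
tool_pos: [569.4, 31.6, 300.1]
tcp_rot: [3.141, 0.0, -3.13]
contact_force: [-1.3, 0.7, -0.1]
grip_width: 47.9
```

```bash
python3 - <<'E'
from h import *
o=get_obs();print(o["tool_pos"],o["tcp_rot"],o["dq"].round(3),o["time"])
w=cam("wrist");cv2.imwrite("pics/w1.png",cv2.resize(w["frame"][...,::-1],None,fx=1.4,fy=1.4))
for n,P in dict(kn=(729,14,174),FR=(612,-133,60)).items(): print(n,proj(w,P,o))
E
```

```text
[569.41401456  31.55884625 300.11494116] [ 3.14129439e+00  2.03767577e-04 -3.12996218e+00] [ 0.004 -0.007 -0.004 -0.003 -0.001 -0.002] 1.975
kn (np.float64(260.51548004522937), np.float64(360.87734571988995))
FR (np.float64(149.36202826055492), np.float64(219.37934910493507))
```

View pics/w1.png

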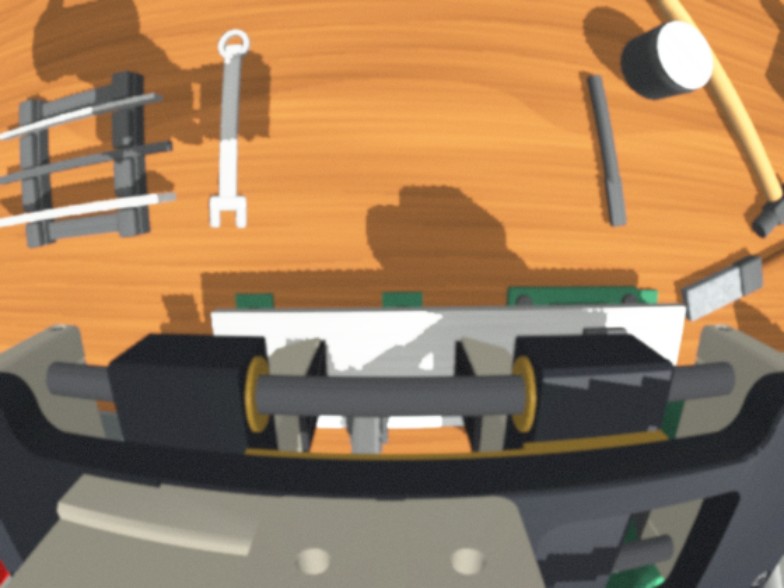

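```bash
python3 - <<'E'
from h import *
np.set_printoptions(precision=1,suppress=True)
o=get_obs();w=cam("wrist")
crop(w,"w1a",130,190,500,350,2.1)
for n,u in dict(FR=(212,312),FL=(684,306)).items(): print(n,onz(w,u[0]/1.4,u[1]/1.4,60,o))
g=cv2.cvtColor(w["frame"],cv2.COLOR_RGB2GRAY).astype(float)
# front edge: transition brightness per column
P=[]
for u in range(160,480,10):
    col=g[205:232,u];k=np.argmax(np.abs(np.diff(col)));P.append((u,205+k+.5,*onz(w,u,205+k+.5,60,o)[:2]))
print(np.array(P))
E
```

```text
FR [ 616.8 -130.6   60. ]
FL [606.2 325.6  60. ]
[[ 160.   222.5  616.  -118.6]
 [ 170.   222.5  615.8 -104.9]
 [ 180.   222.5  615.5  -91.5]
 [ 190.   222.5  615.2  -78.4]
 [ 200.   222.5  615.   -65.5]
 [ 210.   222.5  614.8  -52.8]
 [ 220.   222.5  614.5  -40.3]
 [ 230.   222.5  614.3  -27.9]
 [ 240.   222.5  614.1  -15.6]
 [ 250.   222.5  613.9   -3.4]
 [ 260.   221.5  612.5    8.7]
 [ 270.   221.5  612.3   20.8]
 [ 280.   221.5  612.2   32.8]
 [ 290.   221.5  612.    44.9]
 [ 300.   221.5  611.9   57. ]
 [ 310.   222.5  613.    69.1]
 [ 320.   221.5  611.6   81.3]
 [ 330.   221.5  611.5   93.6]
 [ 340.   220.5  610.1  105.9]
 [ 350.   221.5  611.3  118.5]
 [ 360.   220.5  609.9  131.2]
 [ 370.   221.5  611.1  144.2]
 [ 380.   220.5  609.7  157.3]
 [ 390.   220.5  609.6  170.7]
 [ 400.   217.5  605.6  184. ]
 [ 410.   219.5  608.1  198.3]
 [ 420.   219.5  608.   212.8]
 [ 430.   219.5  608.   227.6]
 [ 440.   218.5  606.5  242.7]
 [ 450.   218.5  606.4  258.5]
 [ 460.   218.5  606.3  274.9]
 [ 470.   218.5  606.3  292. ]]
```

View pics/w1a.png

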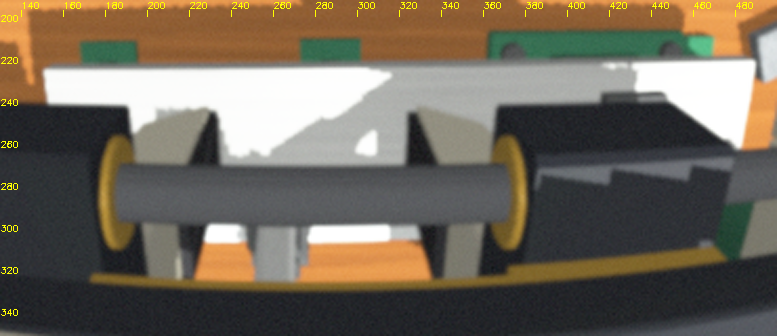

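{"fn": "step_arm", "kwargs": {"increments": "0 0 0 -60 -7 20 -1;0 0 0 -120 -14 45 -1;0 0 0 -187 -20 60 -1;0 0 0 -187 -20 60 -1;0 0 0 -187 -20 60 -1"}}

```text
time: 2.7
tool_pos: [757.5, 13.1, 238.0]
tcp_rot: [3.141, -0.002, -3.13]
contact_force: [-1.5, 0.5, -1.0]
grip_width: 2.3
```

```bash
python3 - <<'E'
from h import *
o=get_obs();print(o["tool_pos"],o["tcp_rot"],o["joint_positions"],o["time"],o["grip_width"])
s=cam("side");crop(s,"s3",225,60,425,260,3)
go([756,14,182])
E
```

```text
[757.52120629  13.1030316  237.97685314] [ 3.14126949e+00 -2.07117715e-03 -3.13045995e+00] [-8.37656233e-02  8.28992525e-01  7.00644786e-01  1.25570454e-04
  1.61404782e+00 -1.66568902e+00] 2.7 2.254362660446042
t 2.75 turn [0. 0. 0.] shift [ 1.1  0.9 57.6]
```

View pics/s3.png

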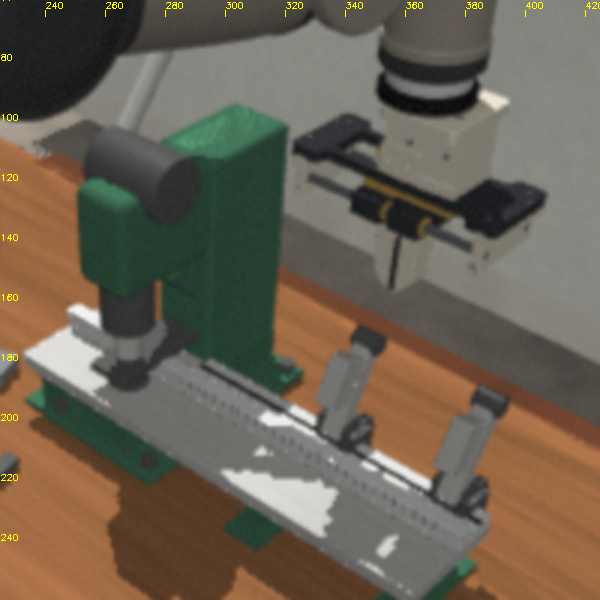

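{"fn": "step_arm", "kwargs": {"increments": "0 0 0 0 1 30 -1;0 0 0 0 1 56 -1;0 0 0 0 1 56 -1;0 0 0 10 1 56 -1;0 0 0 20 1 56 -1;0 0 0 30 1 56 -1;0 0 0 40 1 56 -1;0 0 0 50 1 56 -1;0 0 0 60 1 56 -1;0 0 0 70 1 56 -1;0 0 0 80 1 56 -1;0 0 0 80 1 40 -1;0 0 0 80 1 0 -1;0 0 0 120 1 -40 -1;0 0 0 180 1 -60 0;0 0 0 230 1 -60 0"}}

```text
time: 4.75
tool_pos: [526.8, 10.9, 303.4]
tcp_rot: [-3.141, 0.007, -3.131]
contact_force: [-0.5, 0.2, 0.4]
grip_width: 16.0
```

```bash
python3 - <<'E'
from h import *
o=get_obs();print(o["tool_pos"],o["tcp_rot"],o["time"],o["grip_width"])
s=cam("side");crop(s,"s4",225,90,425,290,3)
t=cam("top");crop(t,"t4",190,90,360,205,4.5)
E
```

```text
[526.78077384  10.90514206 303.44293072] [-3.14074402  0.00659035 -3.13127862] 4.75 15.962526846893713
```

View pics/s4.png

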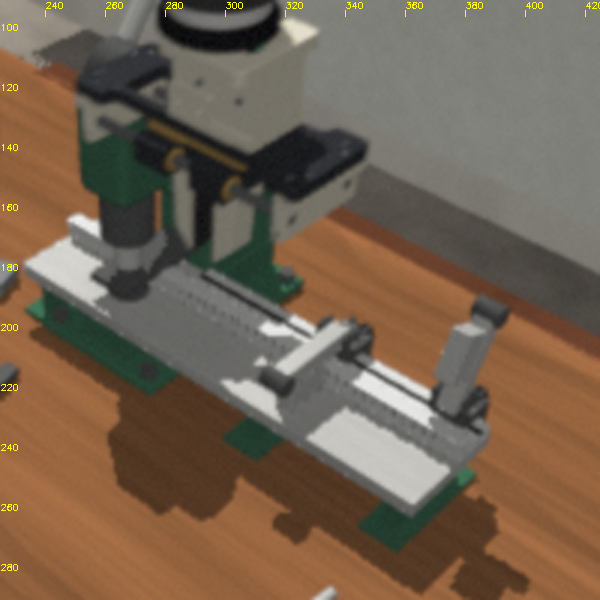

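```bash
python3 - <<'E'
from h import *
go([517,-303,200],yaw=np.pi/2+.044)
E
```

```text
t 4.85 turn [-0.    -0.     1.537] shift [   9.3 -314.4  101.9]
```

{"fn": "step_arm", "kwargs": {"increments": "0 0 0.18 1 -50 10 -0.1;0 0 0.36 3 -100 30 -0.1;0 0 0.54 4 -150 60 -0.1;0 0 0.72 5 -200 80 -0.1;0 0 0.9 6 -250 102 -0.1;0 0 1.08 8 -290 102 -0.1;0 0 1.26 9 -314 102 -0.1;0 0 1.44 9 -314 102 -0.1;0 0 1.537 9 -314 102 -0.1;0 0 1.537 9 -314 102 -0.1;0 0 1.537 9 -314 102 -0.1"}}

```text
time: 6.22
tool_pos: [522.2, -303.4, 198.3]
tcp_rot: [3.141, 0.001, 1.617]
contact_force: [-0.5, -0.5, 0.2]
grip_width: 41.4
```

```bash
python3 - <<'E'
from h import *
o=get_obs();print(o["tool_pos"],o["tcp_rot"],o["time"],o["grip_width"],o["joint_positions"].round(2))
w=cam("wrist");crop(w,"w2",0,0,560,420,1.4)
for P in [(511,-177,60),(521.7,-429,60)]: print(proj(w,P,o))
E
```

```text
[ 522.16880073 -303.39021999  198.2556641 ] [3.14068552e+00 6.15817207e-04 1.61689475e+00] 6.225 41.449868875973245 [-0.65  0.53  1.37  0.    1.24 -0.7 ]
(np.float64(272.295555968433), np.float64(57.98358410775435))
(np.float64(272.2409297238068), np.float64(327.2677331112998))
```

View pics/w2.png

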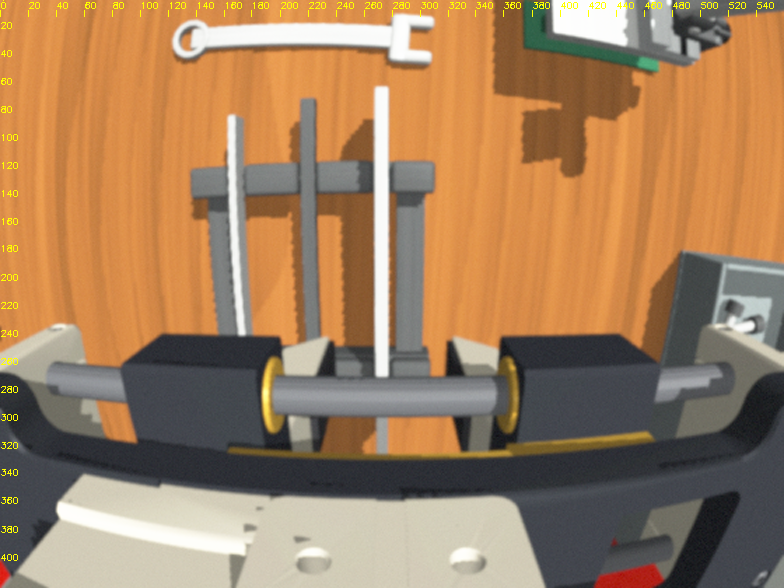

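```bash
python3 - <<'E'
from h import *
np.set_printoptions(precision=1,suppress=True)
o=get_obs();w=cam("wrist")
a=onz(w,381.5/1.4,86/1.4,60,o);b=onz(w,382.5/1.4,375/1.4,60,o);print(a,b)
yaw=np.arctan2(*(a-b)[:2][::-1]);print(yaw-np.pi/2)
u=(b-a)/np.linalg.norm(b-a);c=a+125*u;print(c)
go([c[0],c[1],54],yaw=yaw)
E
```

```text
[ 511.2 -179.9   60. ] [ 519.8 -362.    60. ]
0.04730684937256413
[ 517.1 -304.8   60. ]
t 6.33 turn [ 0.  0. -0.] shift [ -1.3  -4.9 144. ]
```

{"fn": "step_arm", "kwargs": {"increments": "0 0 0 -1 -5 50 -0.1;0 0 0 -1 -5 90 -0.1;0 0 0 -1 -5 120 -0.1;0 0 0 -1 -5 135 -0.1;0 0 0 -1 -5 144 -0.1;0 0 0 -1 -5 144 -0.1;0 0 0 -1 -5 144 -1;0 0 0 -1 -5 144 -1;0 0 0 -1 -5 144 -1;0 0 0 -1 -5 144 -1;0 0 0 -1 -5 144 -1;0 0 0 -1 -5 130 -1;0 0 0 -1 -5 110 -1;0 0 0 -1 -5 80 -1;0 0 0 -1 -5 60 -1;0 0 0 -1 -5 50 -1;0 0 0 -1 -5 50 -1"}}

```text
time: 8.45
tool_pos: [516.6, -304.3, 147.9]
tcp_rot: [3.141, 0.0, 1.615]
contact_force: [0.4, 0.3, -6.2]
grip_width: 8.0
```

```bash
python3 - <<'E'
from h import *
o=get_obs();print(o["tool_pos"],o["tcp_rot"],o["time"],o["grip_width"],o["contact_force"])
w=cam("wrist");crop(w,"w3",0,0,560,420,1.4)
s=cam("side");crop(s,"s5",270,200,480,415,3)
# plan: TCP at (507,85) 
go([507,85,147],yaw=np.pi/2+.022);go([507,85,37],yaw=np.pi/2+.022)
E
```

```text
[ 516.60446794 -304.29010153  147.90132239] [3.14135642e+00 9.47415782e-05 1.61483166e+00] 8.45 7.957767537314275 [ 0.39268109  0.30686703 -6.1635801 ]
t 8.55 turn [-0.002 -0.001  0.022] shift [3.889e+02 8.000e+00 2.000e-01]
t 8.55 turn [-0.002 -0.001  0.022] shift [388.8   8.2 110.2]
```

View pics/w3.png

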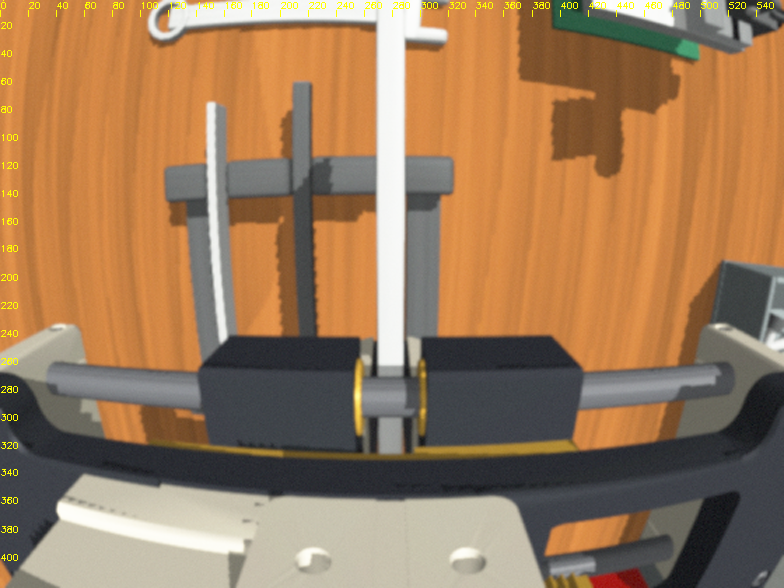

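View pics/s5.png

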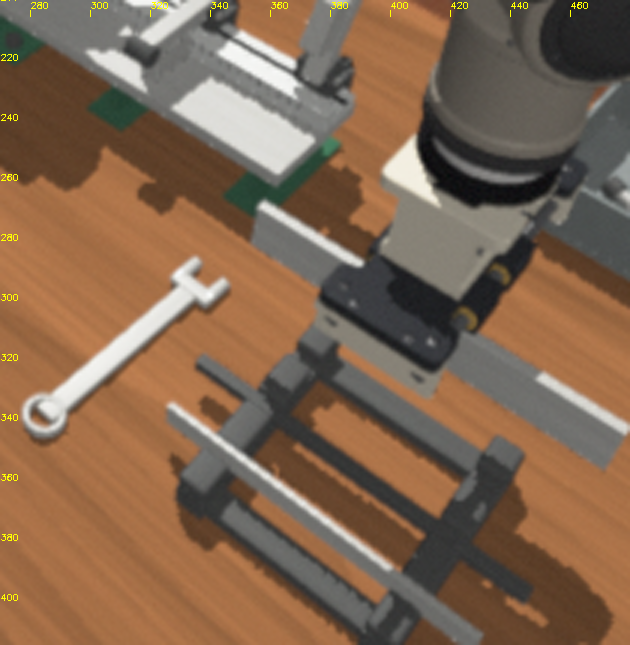

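{"fn": "step_arm", "kwargs": {"increments": "0 0 0.022 30 1 0 -1;0 0 0.022 80 2 0 -1;0 0 0.022 130 3 0 -1;0 0 0.022 180 4 0 -1;0 0 0.022 230 5 0 -1;0 0 0.022 280 6 0 -1;0 0 0.022 330 7 0 -1;0 0 0.022 370 8 20 -1;0 0 0.022 389 8 50 -1;0 0 0.022 389 8 80 -1;0 0 0.022 389 8 100 -1;0 0 0.022 389 8 108 -1;0 0 0.022 389 8 111 -1;0 0 0.022 389 8 113 -1;0 0 0.022 389 8 113 -1;0 0 0.022 389 8 113 -1"}}

```text
time: 10.55
tool_pos: [507.8, 84.6, 35.2]
tcp_rot: [3.141, -0.0, 1.593]
contact_force: [-0.7, 0.3, -6.2]
grip_width: 7.9
```

```bash
python3 - <<'E'
from h import *
o=get_obs();print(o["tool_pos"],o["tcp_rot"],o["time"],o["grip_width"],o["contact_force"])
w=cam("wrist");crop(w,"w4",0,0,560,420,1.4)
s=cam("side");crop(s,"s6",180,130,400,350,3)
E
```

```text
[507.84379422  84.62569943  35.22494068] [ 3.14057388e+00 -6.66119668e-05  1.59271175e+00] 10.55 7.884117180338156 [-0.69802247  0.31110506 -6.19050721]
```

View pics/w4.png

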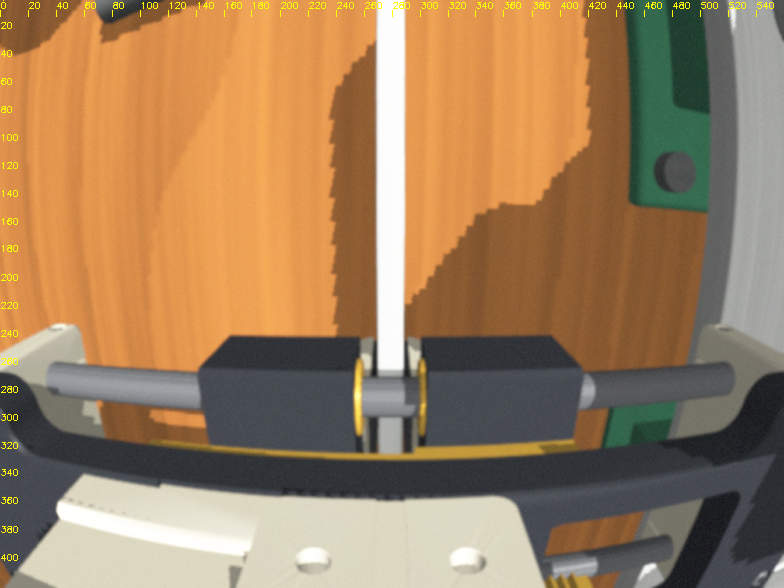

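View pics/s6.png

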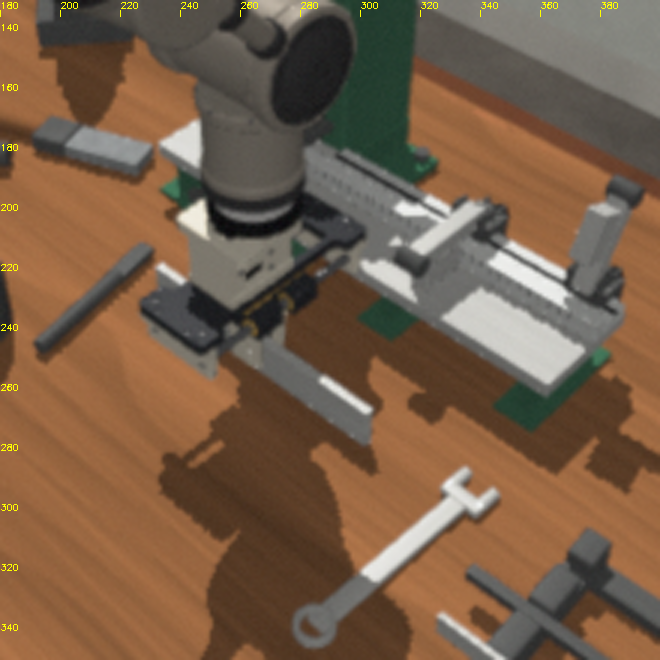

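{"fn": "step_arm", "kwargs": {"increments": "0 0 0 0 0 1 -1;0 0 0 0 0 1 -0.7;0 0 0 0 0 1 -0.1;0 0 0 0 0 1 -0.1;0 0 0 0 0 -4 -0.1;0 0 0 0 0 -12 -0.1;0 0 0 0 0 -20 -0.1;0 0 0 0 0 -20 -0.1;0 0 0 0 8 -20 -0.1;0 0 0 0 14 -20 -0.1;0 0 0 0 19 -20 -0.1;0 0 0 0 24 -20 -0.1;0 0 0 0 29 -20 -0.1;0 0 0 0 34 -20 -0.1;0 0 0 0 38 -20 -0.1;0 0 0 0 38 -20 -0.1;0 0 0 0 38 -60 -0.1;0 0 0 0 30 -110 0.2;0 0 0 0 20 -160 0.2;0 0 0 0 20 -190 0.2"}}

```text
time: 13.15
tool_pos: [527.3, 85.2, 227.5]
tcp_rot: [3.139, -0.0, 1.593]
contact_force: [0.1, 0.9, -0.2]
grip_width: 54.7
```

```bash
python3 - <<'E'
from h import *
o=get_obs();print(o["tool_pos"],o["tcp_rot"],o["time"],o["grip_width"],o["contact_force"])
w=cam("wrist");crop(w,"w5",0,0,560,420,1.4)
s=cam("side");crop(s,"s7",180,130,400,350,3)
go([525,70,200],yaw=-np.pi/2+.022)
E
```

```text
[527.33117411  85.17620252 227.47366449] [ 3.13877134e+00 -7.27028887e-05  1.59297779e+00] 13.15 54.657735176109114 [ 0.10410312  0.85438894 -0.24801181]
t 13.25 turn [ 0.     0.011 -3.141] shift [-15.1  -4.4  28.5]
```

View pics/w5.png

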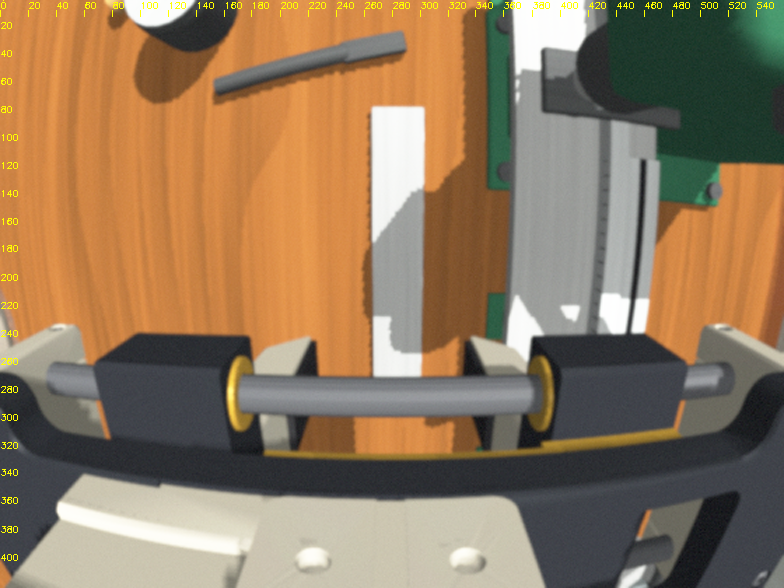

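View pics/s7.png

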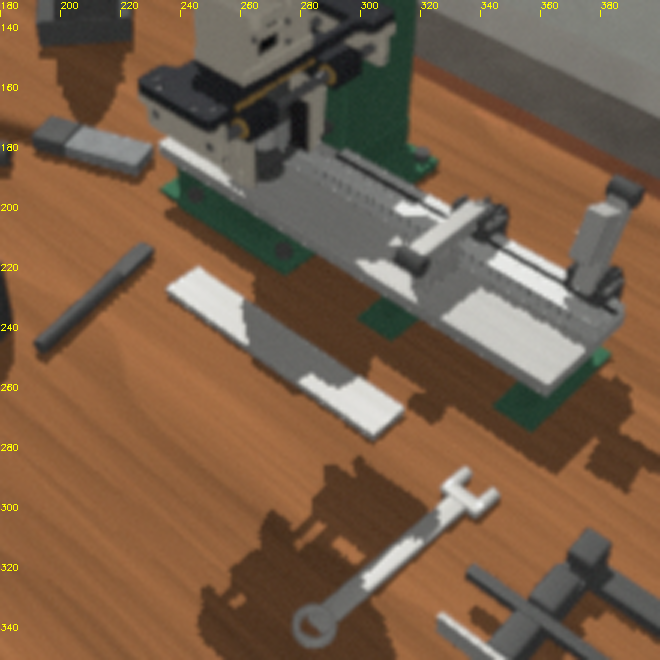

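```bash
python3 - <<'E'
from h import *
np.set_printoptions(precision=1,suppress=True)
o=get_obs();w=cam("wrist");c=lambda x,y,z:onz(w,x/1.4,y/1.4,z,o)
A,B,C,D=[c(*p,8) for p in [(372,107),(424,107),(373,375),(421,375)]]
print(A,B,C,D)
print("bedfront",c(513,110,60),c(509,330,60))
print("fence top edge?",c(605,125,80),c(594,325,80))
crop(w,"w5b",340,0,480,240,3)
e=((A-C)+(B-D));print("yaw-pi/2",np.arctan2(e[1],e[0])-np.pi/2)
E
```

```text
[513.7 209.    8. ] [553.8 210.2   8. ] [518.1 -11.1   8. ] [559.2 -10.4   8. ]
bedfront [610.3 203.9  60. ] [617.   48.9  60. ]
fence top edge? [670.3 198.2  80. ] [675.   59.5  80. ]
yaw-pi/2 0.022265363211765754
```

View pics/w5b.png

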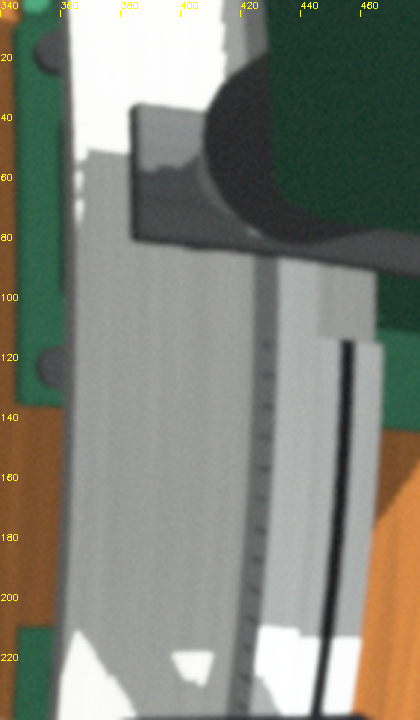

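```bash
python3 - <<'E'
from h import *
np.set_printoptions(precision=1,suppress=True)
o=get_obs();w=cam("wrist")
for v in ((90,422,430.5),(150,421,428.5),(210,417.5,424)): print(onz(w,v[1],v[0],60,o),onz(w,v[2],v[0],80,o))
print("bed",[onz(w,u,v,60,o)[:2] for u,v in ((364,90),(363.5,130),(361.5,200))])
print("stripper bottom?",onz(w,384.5,80,80,o))
t=cam("top");crop(t,"t7",190,90,360,205,4.5)
E
```

```text
[666.1 198.7  60. ] [665.8 196.8  80. ]
[668.1 138.9  60. ] [666.6 140.3  80. ]
[670.8  77.7  60. ] [668.3  82.7  80. ]
bed [array([606. , 192.1]), array([606.8, 153.9]), array([609.2,  86.3])]
stripper bottom? [619.5 200.4  80. ]
```

View pics/t7.png

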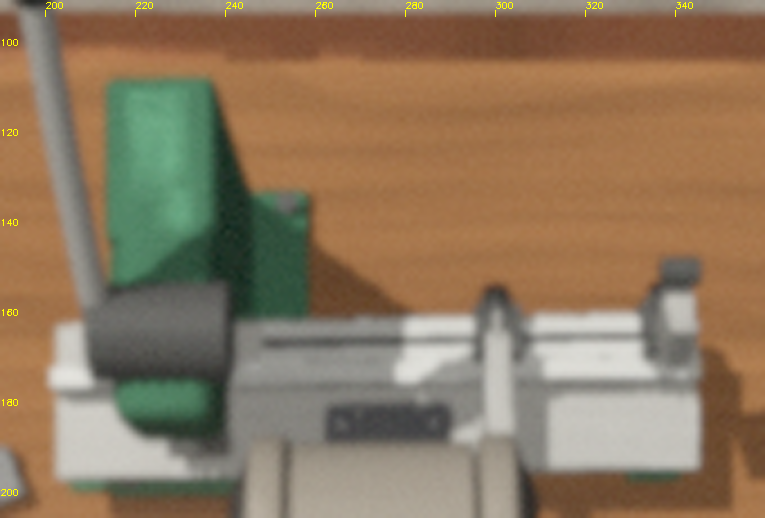

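{"fn": "step_arm", "kwargs": {"increments": "0 0 -0.18 -2 3 10 0.2;0 0 -0.36 -4 6 20 0.2;0 0 -0.54 -7 10 27 0.2;0 0 -0.72 -7 10 27 0.2;0 0 -0.9 -7 10 27 0.2;0 0 -1.08 -7 10 27 0.2;0 0 -1.26 -7 10 27 0.2;0 0 -1.44 -7 10 27 0.2;0 0 -1.62 -7 10 27 0.2;0 0 -1.8 -7 10 27 0.2;0 0 -1.98 -7 10 27 0.2;0 0 -2.16 -7 10 27 0.2;0 0 -2.34 -7 10 27 0.2;0 0 -2.52 -7 10 27 0.2;0 0 -2.7 -7 10 27 0.2;0 0 -2.88 -7 10 27 0.2;0 0 -3.06 -7 10 27 0.2;0 0 -3.141 -7 10 27 0.2;0 0 -3.141 -7 10 27 0.2;0 0 -3.141 -7 10 27 0.2"}}

```text
time: 15.9
tool_pos: [537.0, 90.2, 197.0]
tcp_rot: [-3.141, -0.017, -1.568]
contact_force: [-0.2, 0.4, 0.9]
grip_width: 55.3
```

```bash
python3 - <<'E'
from h import *
np.set_printoptions(precision=3,suppress=True)
o=get_obs();print(o["tool_pos"],o["tcp_rot"],o["time"],o["grip_width"],o["joint_positions"])
w=cam("wrist");crop(w,"w6",0,0,560,420,1.4)
go([537,78,23.5],yaw=-np.pi/2+.022)
E
```

```text
[536.959  90.182 197.042] [-3.141 -0.017 -1.568] 15.9 55.2909251327358 [ 0.035  0.425  1.547 -0.018  1.17  -3.102]
t 15.95 turn [-0.    -0.017 -0.019] shift [  9.1   0.1 173.8]
```

View pics/w6.png

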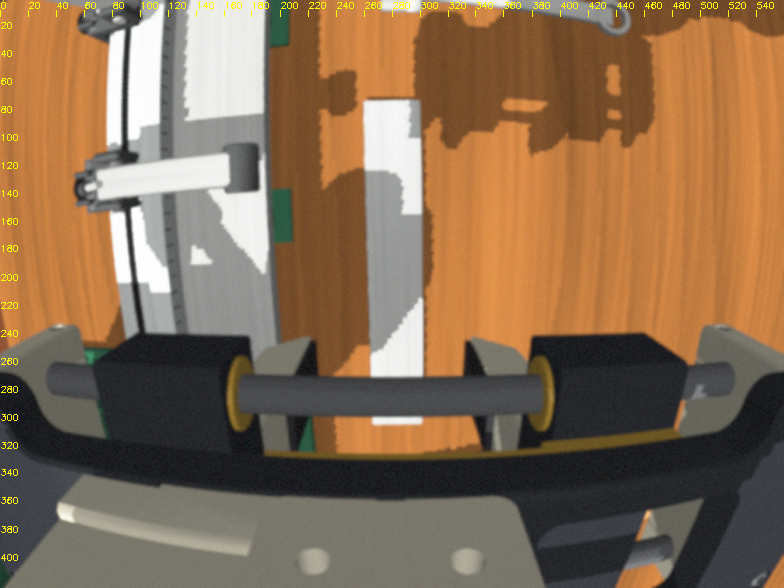

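{"fn": "step_arm", "kwargs": {"increments": "0 0 0.05 -3 0 0 0.2;0 0 0.05 -3 0 0 0.2;0 0 0.05 -3 0 0 0.2"}}

```text
time: 16.32
tool_pos: [537.2, 92.6, 197.4]
tcp_rot: [-3.14, -0.017, -1.616]
contact_force: [0.5, 0.3, 0.3]
grip_width: 55.0
```

```bash
python3 - <<'E'
from h import *
np.set_printoptions(precision=3,suppress=True)
o=get_obs();print(o["tool_pos"],o["tcp_rot"],o["time"],o["grip_width"],o["joint_positions"])
go([537,81,23.5],yaw=-1.6)
w=cam("wrist");cv2.imwrite("pics/w7.png",w["frame"][...,::-1])
c=lambda x,y:onz(w,x/1.4,y/1.4,8,o)
E
```

```text
[537.161  92.643 197.399] [-3.14  -0.017 -1.616] 16.325 54.960973916837375 [ 0.039  0.425  1.546 -0.018  1.171 -3.05 ]
t 16.32 turn [-0.002 -0.017 -0.016] shift [  8.7  -0.1 174.1]
```

{"fn": "step_arm", "kwargs": {"increments": "0 -0.017 -0.016 9 0 50 0.2;0 -0.017 -0.016 9 0 100 0.2;0 -0.017 -0.016 9 0 125 0.2;0 -0.017 -0.016 9 0 130 0.2;0 -0.017 -0.016 9 0 130 0.2"}}

```text
time: 17.0
tool_pos: [537.3, 81.6, 68.1]
tcp_rot: [-3.139, 0.0, -1.601]
contact_force: [-0.1, 0.0, 0.5]
grip_width: 55.3
```

```bash
python3 - <<'E'
from h import *
np.set_printoptions(precision=3,suppress=True)
o=get_obs();print(o["tool_pos"],o["tcp_rot"],o["time"],o["grip_width"],o["joint_positions"])
go([537,81,23.5],yaw=-1.6)
w=cam("wrist");crop(w,"w7",0,0,560,420,1.4)
s=cam("side");crop(s,"s8",180,130,400,350,3)
E
```

```text
[537.335  81.623  68.116] [-3.139  0.    -1.601] 17.0 55.25958913301047 [ 0.01   0.582  1.693  0.     0.863 -3.102]
t 17.0 turn [-0.002  0.    -0.001] shift [ 0.6  0.4 44.6]
```

View pics/w7.png

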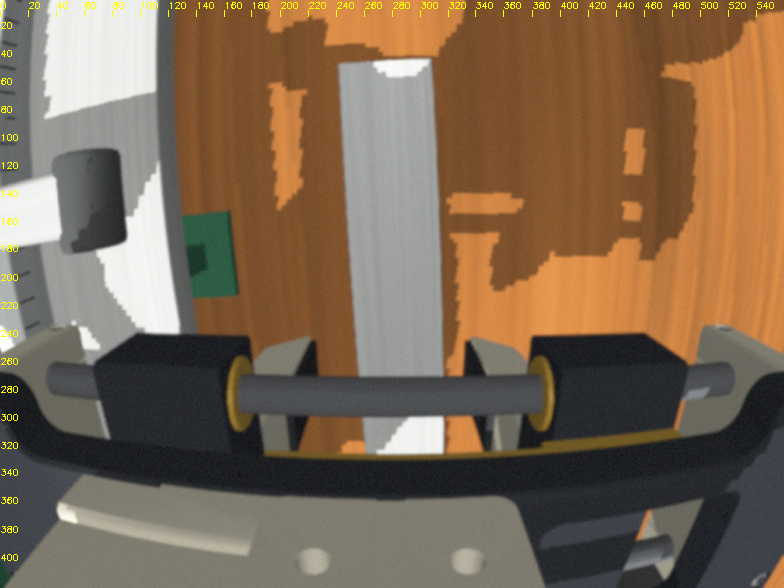

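View pics/s8.png

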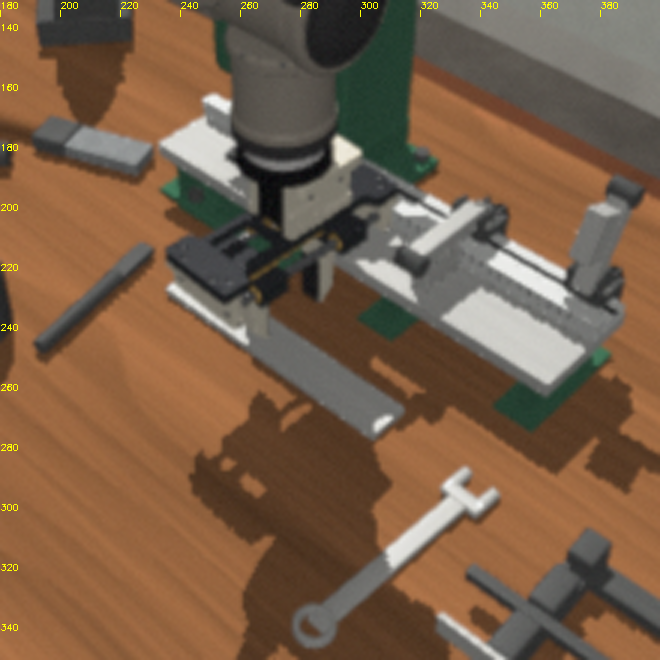

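{"fn": "step_arm", "kwargs": {"increments": "0 0 0.02 2 0 20 0.2;0 0 0.02 2 0 38 0.2;0 0 0.02 2 0 44.5 0.2;0 0 0.02 2 0 44.5 0.2;0 0 0.02 2 0 44.5 -1;0 0 0.02 2 0 44.5 -1;0 0 0.02 2 0 44.5 -1;0 0 0.02 2 0 44.5 -1;0 0 0.02 2 0 44.5 -1"}}

```text
time: 18.23
tool_pos: [536.1, 79.8, 23.6]
tcp_rot: [-3.141, 0.0, -1.62]
contact_force: [-5.3, -0.4, 6.2]
grip_width: 39.7
```

```bash
python3 - <<'E'
from h import *
np.set_printoptions(precision=3,suppress=True)
o=get_obs();print(o["tool_pos"],o["tcp_rot"],o["time"],o["grip_width"],o["joint_positions"],o["contact_force"])
w=cam("wrist");crop(w,"w8",0,0,560,420,1.4)
E
```

```text
[536.148  79.771  23.566] [-3.141  0.    -1.62 ] 18.225 39.710742174022926 [ 0.006  0.651  1.724  0.     0.766 -3.086] [-5.3   -0.358  6.217]
```

View pics/w8.png

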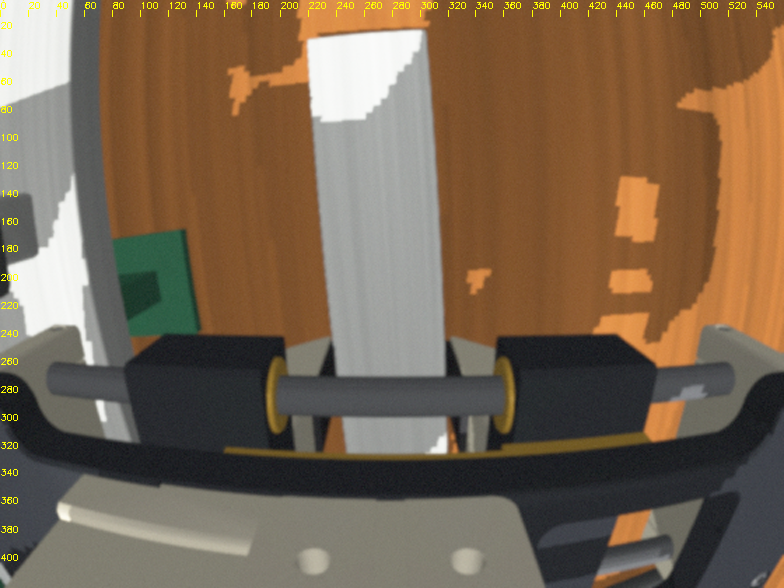

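```bash
python3 - <<'E'
from h import *
np.set_printoptions(precision=3,suppress=True)
o=get_obs();w=cam("wrist")
c=lambda x,y:onz(w,x/1.4,y/1.4,8,o)
A,B,C,D=c(307,39),c(421,30),c(332,260),c(443,260);print(A,B,C,D)
for e in (C-A,D-B): print(np.arctan2(e[1],e[0])-np.pi/2)
E
```

```text
[557.893 -39.329   8.   ] [519.782 -39.952   8.   ] [553.464  37.133   8.   ] [515.944  38.949   8.   ]
0.05786593641117954
0.048598237103759434
```

{"fn": "step_arm", "kwargs": {"increments": "0 0 0 0 0 -3 -1;0 0 0 0 0 -12 -1;0 0 0 0 0 -25 -1;0 0 0 0 0 -40 -1;0 0 0 0 0 -40 -1;0 0 0 0 0 -40 -1"}}

```text
time: 19.08
tool_pos: [536.6, 79.7, 63.1]
tcp_rot: [-3.14, 0.0, -1.621]
contact_force: [-0.5, 0.1, -5.8]
grip_width: 39.4
```

```bash
python3 - <<'E'
from h import *
np.set_printoptions(precision=3,suppress=True)
o=get_obs();print(o["tool_pos"],o["tcp_rot"],o["time"],o["grip_width"],o["joint_positions"],o["contact_force"],o["moment"])
w=cam("wrist");crop(w,"w9",0,0,560,420,1.4)
s=cam("side");crop(s,"s9",180,130,400,350,3)
E
```

```text
[536.638  79.682  63.08 ] [-3.14   0.    -1.621] 19.075 39.42791640111853 [ 0.006  0.589  1.699  0.     0.852 -3.086] [-0.52   0.056 -5.797] [-0.018  0.129  0.004]
```

View pics/w9.png

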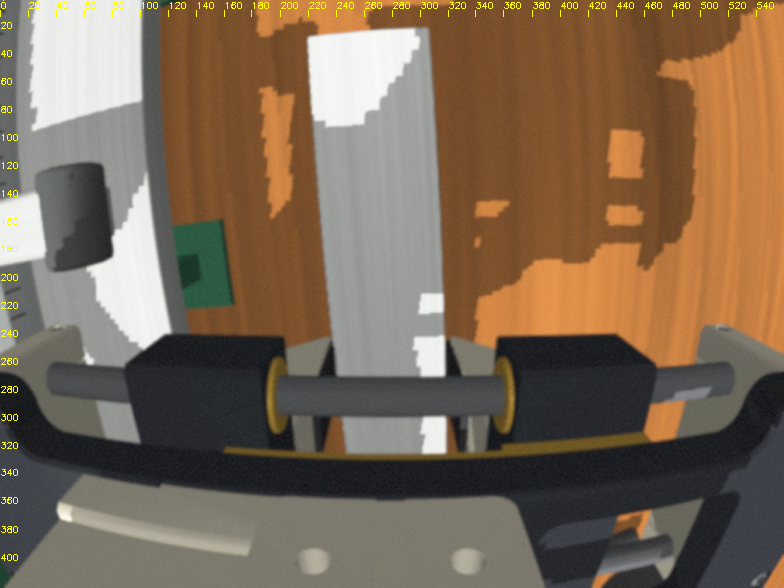

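View pics/s9.png

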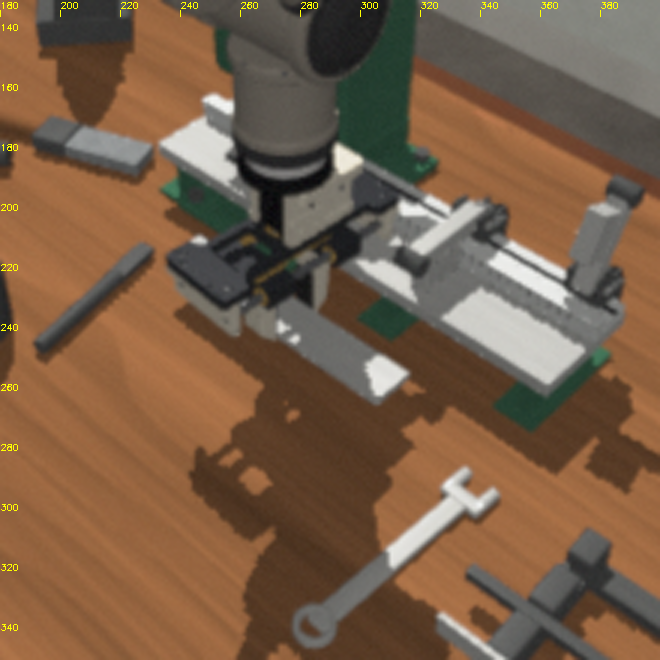

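```bash
python3 - <<'E'
from h import *
np.set_printoptions(precision=2,suppress=True)
o=get_obs();w=cam("wrist");s=cam("side");crop(s,"s10",220,190,330,280,7)
S=lambda x,y:ray(s,180+x/3,130+y/3);W=lambda x,y:ray(w,x/1.4,y/1.4,o)
print(tri([S(409,372),W(308,38)]),tri([S(376,400),W(428,28)]))
# width approach: height at which corner spacing=40
for z in (40,44,48,52,56,60):
    a=onz(w,308/1.4,38/1.4,z,o);b=onz(w,428/1.4,28/1.4,z,o);m=(a+b)/2;print(z,np.linalg.norm(a-b),m)
print("near grip");
for z in (40,44,48,52,56):
    a=onz(w,332/1.4,250/1.4,z,o);b=onz(w,445/1.4,250/1.4,z,o);print(z,np.linalg.norm(a-b),(a+b)/2)
E
```

```text
(array([557.84, -39.02,  50.94]), [np.float64(0.9197399884020474), np.float64(0.9197399884021211)]) (array([518.12, -39.82,  50.34]), [np.float64(0.30841243391902584), np.float64(0.3084124339190813)])
40 42.018666204836755 [537.87 -42.67  40.  ]
44 40.95614860179954 [537.74 -41.3   44.  ]
48 39.89363099876255 [537.61 -39.93  48.  ]
52 38.83111339572546 [537.47 -38.56  52.  ]
56 37.768595792688245 [537.34 -37.19  56.  ]
60 36.706078189651144 [537.21 -35.82  60.  ]
near grip
40 39.85549646697032 [534.5  35.6  40. ]
44 38.84767850417486 [534.45  34.99  44.  ]
48 37.83986054137939 [534.41  34.38  48.  ]
52 36.83204257858392 [534.36  33.77  52.  ]
56 35.82422461578846 [534.31  33.16  56.  ]
```

View pics/s10.png

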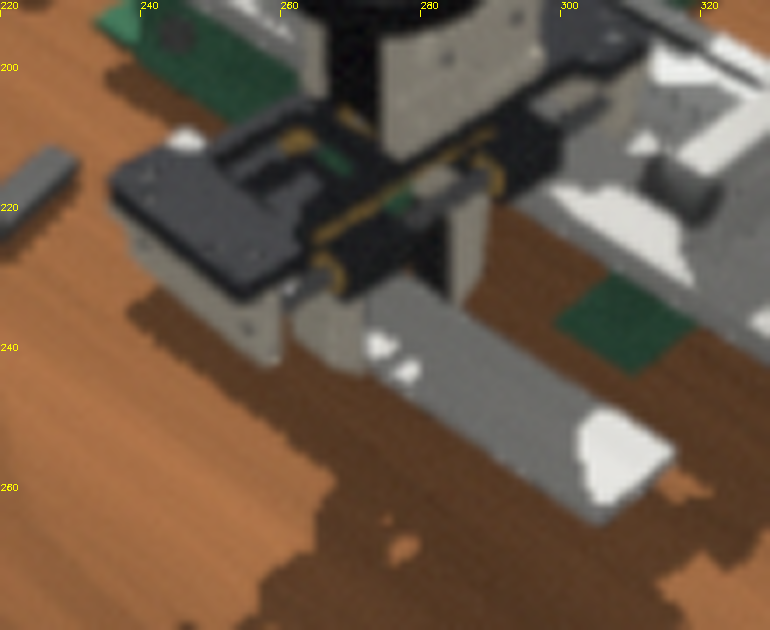

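```bash
python3 - <<'E'
from h import *
np.set_printoptions(precision=2,suppress=True)
w=cam("wrist")
o=dict(tool_pos=np.array([536.959,90.182,197.042]),tcp_rot=np.array([-3.141,-.017,-1.568]))
im=cv2.imread("pics/w6.png")[100:220,60:290];cv2.imwrite("pics/w6z.png",cv2.resize(im,None,fx=3.3,fy=3.3,interpolation=cv2.INTER_CUBIC))
for z in (95,105,110): print(z,onz(w,228/1.4,185/1.4,z,o),onz(w,245/1.4,190/1.4,z,o),onz(w,245/1.4,143/1.4,z,o))
E
```

```text
95 [624.83  20.17  95.  ] [614.99  23.37  95.  ] [614.72  -2.22  95.  ]
105 [621.14  20.34 105.  ] [611.72  23.41 105.  ] [611.45  -1.11 105.  ]
110 [619.29  20.43 110.  ] [610.08  23.43 110.  ] [609.82  -0.56 110.  ]
```

View pics/w6z.png

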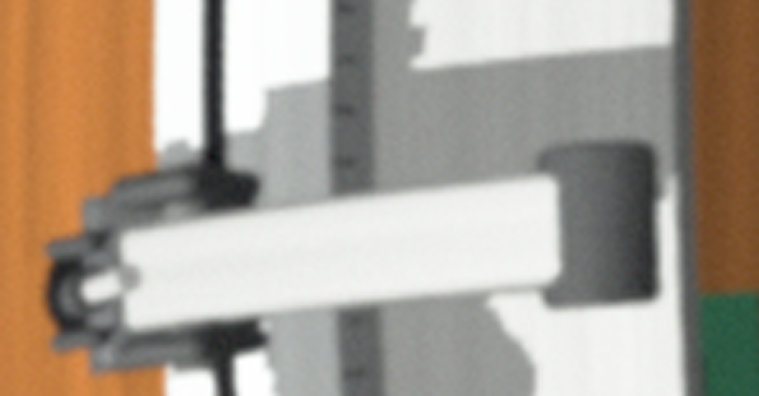

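```bash
python3 - <<'E'
from h import *
np.set_printoptions(precision=2,suppress=True)
s=cam("side");t=cam("top");crop(s,"s11",160,0,400,280,2.4);crop(t,"t11",170,120,370,300,3.8)
# project vertical axis above TCP with ticks
for h in (0,100,150,200,250,300,350):print(h,proj(s,(536.6,79.7,63+h)),proj(t,(536.6,79.7,63+h)))
E
```

```text
0 (np.float64(274.9683800273263), np.float64(230.75975145962423)) (np.float64(279.2094076486768), np.float64(218.38212043693838))
100 (np.float64(274.7011295025193), np.float64(200.37831110196103)) (np.float64(278.9635221563099), np.float64(216.26444383259997))
150 (np.float64(274.55339563758776), np.float64(183.58370383424835)) (np.float64(278.82428224087073), np.float64(215.06524696873785))
200 (np.float64(274.3948836174104), np.float64(165.56381971814596)) (np.float64(278.6721684730724), np.float64(213.75517469011925))
250 (np.float64(274.224369280927), np.float64(146.1794942888983)) (np.float64(278.5053088761376), np.float64(212.3181046896208))
300 (np.float64(274.0404357887584), np.float64(125.26965912156771)) (np.float64(278.3214500488453), np.float64(210.7346296610213))
350 (np.float64(273.84143416189323), np.float64(102.6468558097758)) (np.float64(278.1178548050436), np.float64(208.98117572438048))
```

View pics/s11.png

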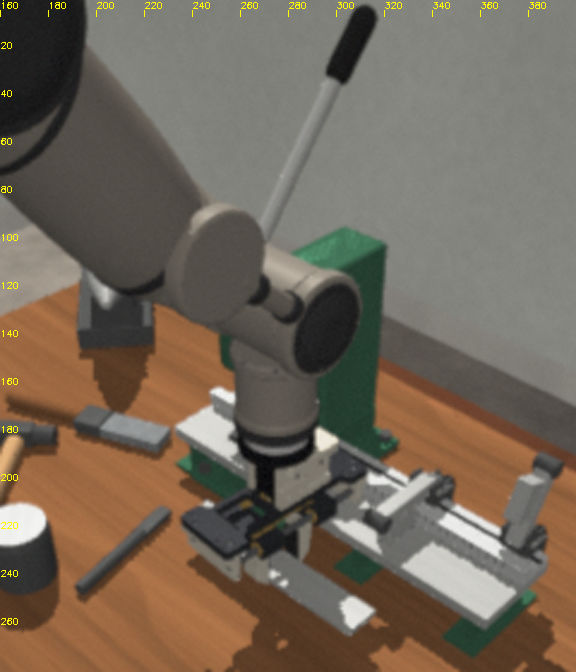

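View pics/t11.png

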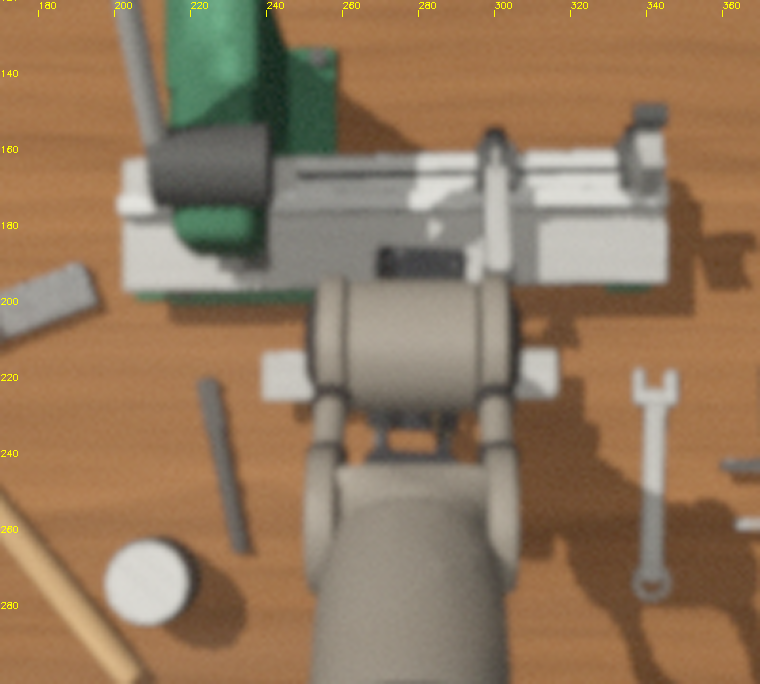

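```bash
python3 - <<'E'
from h import *
np.set_printoptions(precision=1,suppress=True)
s=cam("side");t=cam("top")
print("hub right end",tri([ray(t,239.5,163),ray(s,284.4,123)]))
# wrist axis: right disc centre side crop(330,325)->, top right end u~307
print("wrist right disc",tri([ray(t,307,212),ray(s,160+327/2.4,325/2.4)]))
print("left disc",tri([ray(t,251,212),ray(s,160+215/2.4,265/2.4)]))
E
```

```text
hub right end (array([674.6, 185.1, 270.6]), [np.float64(1.6440012809450133), np.float64(1.6440012809448392)])
wrist right disc (array([531.9,  11.4, 370.4]), [np.float64(1.8083866394587984), np.float64(1.8083866394587174)])
left disc (array([531.8, 146.2, 373.5]), [np.float64(0.9290206497121225), np.float64(0.9290206497118702)])
```

```bash
python3 - <<'E'
from h import *
for p in ([537,145,87],[590,145,87],[620,145,87]): go(p,yaw=-1.641)
E
```

```text
t 19.52 turn [-0.001  0.     0.02 ] shift [-65.3   3.  -24.1]
t 19.52 turn [-0.001  0.     0.02 ] shift [-67.9 -50.  -24. ]
t 19.52 turn [-0.001  0.     0.02 ] shift [-69.4 -79.9 -24. ]
```

{"fn": "step_arm", "kwargs": {"increments": "0 0 0.01 -10 1 -15 -1;0 0 0.02 -30 2 -24 -1;0 0 0.02 -50 3 -24 -1;0 0 0.02 -65 3 -24 -1;0 0 0.02 -66 -10 -24 -1;0 0 0.02 -67 -22 -24 -1;0 0 0.02 -67 -22 -24 -1;0 0 0.02 -67 -22 -24 -1"}}

```text
time: 20.52
tool_pos: [561.7, 145.0, 86.7]
tcp_rot: [-3.141, 0.0, -1.641]
contact_force: [-0.6, -0.3, -6.8]
grip_width: 39.6
```

```bash
python3 - <<'E'
from h import *
np.set_printoptions(precision=3,suppress=True)
o=get_obs();print(o["tool_pos"],o["tcp_rot"],o["time"],o["grip_width"],o["joint_positions"],o["contact_force"],o["moment"])
w=cam("wrist");crop(w,"w12",0,0,560,420,1.4)
s=cam("side");crop(s,"s12",200,60,400,280,3)
t=cam("top");crop(t,"t12",190,120,370,240,4.2)
E
```

```text
[561.744 144.978  86.684] [-3.141  0.    -1.641] 20.525 39.63626802989285 [ 0.12   0.61   1.569  0.     0.962 -2.951] [-0.623 -0.298 -6.778] [0.011 0.169 0.042]
```

View pics/w12.png

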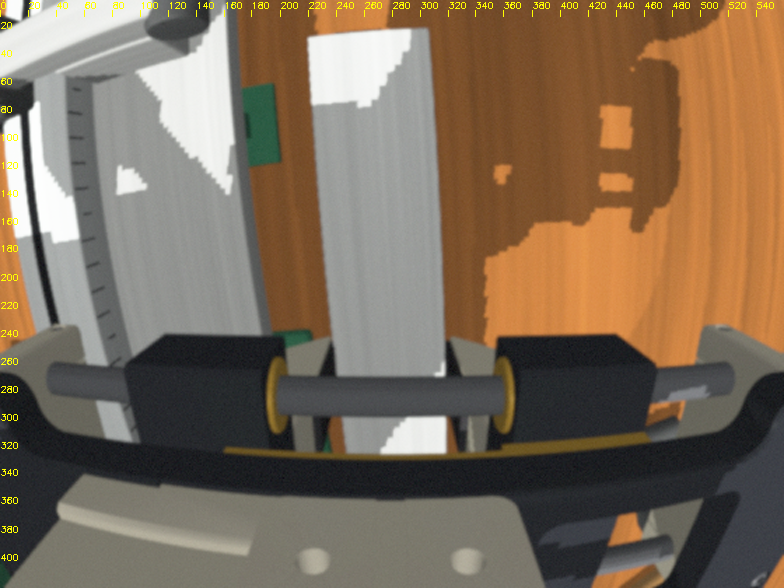

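View pics/s12.png

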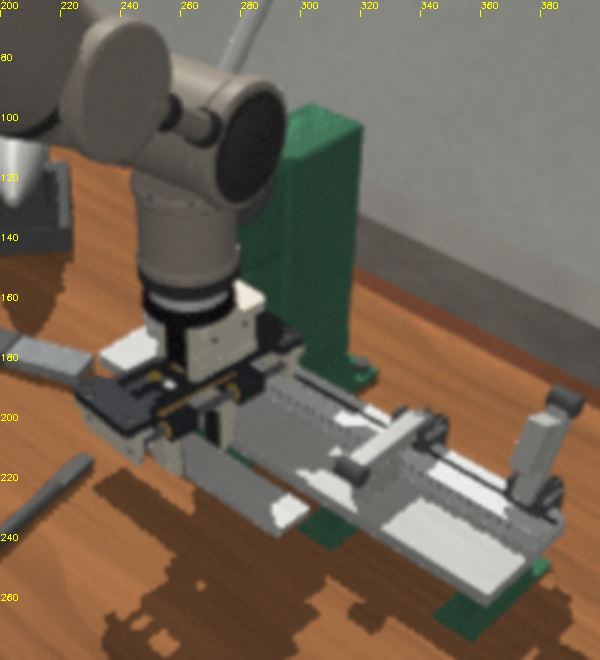

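View pics/t12.png

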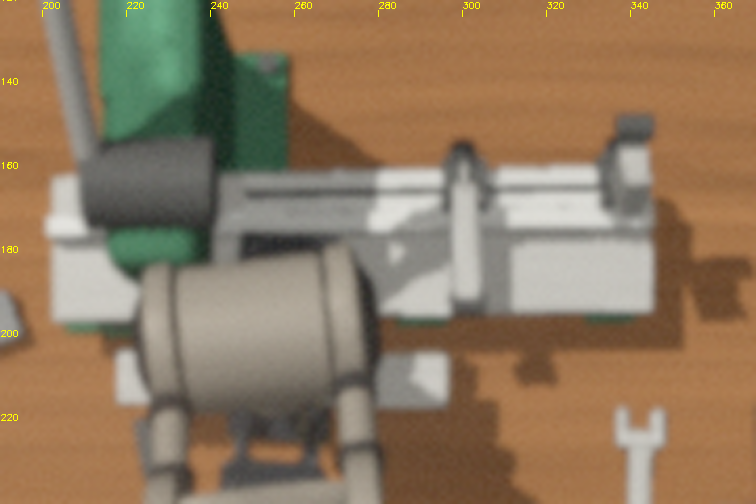

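```bash
python3 - <<'E'
from h import *
np.set_printoptions(precision=1,suppress=True)
o=get_obs();w=cam("wrist");s=cam("side")
c=lambda x,y,z:onz(w,x/1.4,y/1.4,z,o)
W=lambda x,y:ray(w,x/1.4,y/1.4,o);S=lambda x,y:ray(s,200+x/3,60+y/3)
print(tri([W(307,38),S(309,508)]),tri([W(428,28),S(280,533)]))
for z in (70,72,74): print(z,c(307,38,z),c(428,28,z),c(333,250,z),c(444,250,z))
print("bed",c(238,60,60),c(268,330,60))
E
```

```text
(array([581. ,  25.9,  73.9]), [np.float64(0.4653141347783815), np.float64(0.46531413477850436)]) (array([542.1,  24.5,  73.1]), [np.float64(1.9653996743680582), np.float64(1.9653996743682352)])
70 [581.2  24.8  70. ] [540.3  24.7  70. ] [577.7  99.   70. ] [540.  101.7  70. ]
72 [580.9  25.5  72. ] [540.5  25.4  72. ] [577.4  98.8  72. ] [540.2 101.3  72. ]
74 [580.5  26.2  74. ] [540.7  26.1  74. ] [577.1  98.5  74. ] [540.5 101.   74. ]
bed [609.2  25.9  60. ] [607.6 129.4  60. ]
```

{"fn": "step_arm", "kwargs": {"increments": "0 0 0 -1 -12 -1.5 -1;0 0 0 -2 -24 -1.5 -1;0 0 0 -3 -36 -1.5 -1;0 0 0 -3.5 -48 -1.5 -1;0 0 0 -4 -56 -1.5 -1;0 0 0 -4 -58 -1.5 -1;0 0 0 -4 -58 -1.5 -1"}}

```text
time: 21.65
tool_pos: [619.9, 145.4, 88.5]
tcp_rot: [-3.141, 0.0, -1.641]
contact_force: [-0.8, 0.4, -7.4]
grip_width: 39.9
```

```bash
python3 - <<'E'
from h import *
np.set_printoptions(precision=3,suppress=True)
o=get_obs();print(o["tool_pos"],o["tcp_rot"],o["time"],o["grip_width"],o["contact_force"],o["moment"])
w=cam("wrist");crop(w,"w13",0,0,560,420,1.4)
s=cam("side");crop(s,"s13",230,130,380,280,4)
E
```

```text
[619.943 145.393  88.482] [-3.141  0.    -1.641] 21.65 39.87809482718264 [-0.789  0.371 -7.438] [ 0.015  0.123 -0.008]
```

View pics/w13.png

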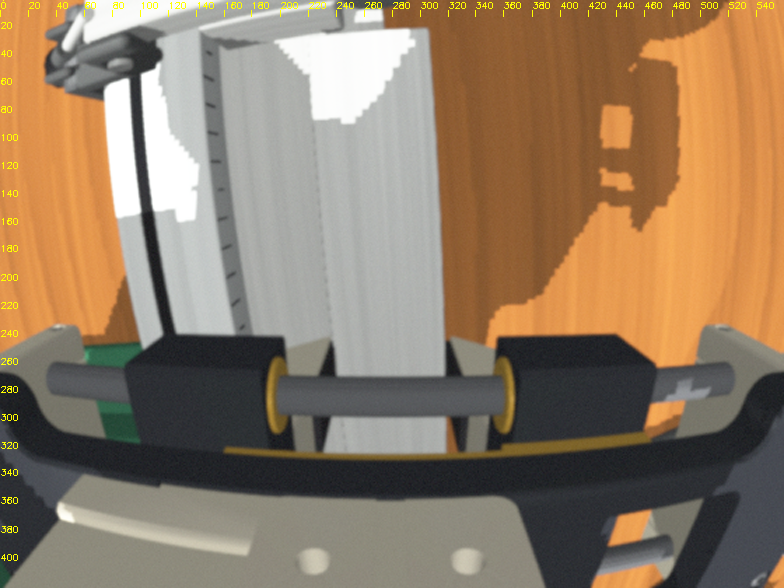

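View pics/s13.png

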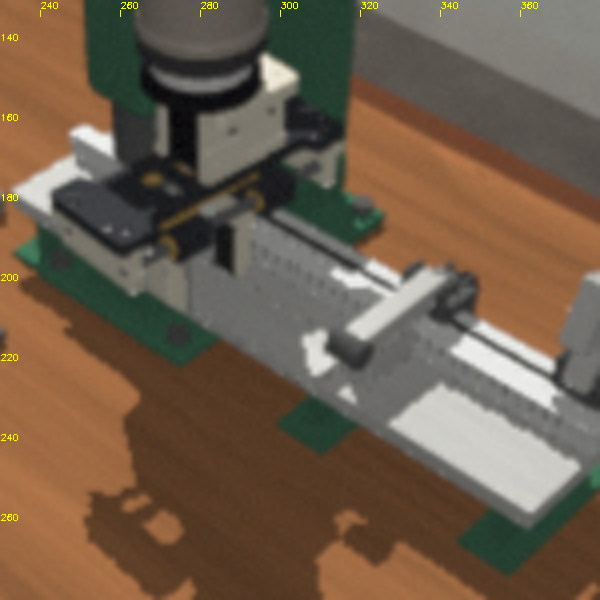

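{"fn": "step_arm", "kwargs": {"increments": "0 0 0 0 0 2 -1;0 0 0 0 0 4 -1;0 0 0 0 0 4.3 -1;0 0 0 1.5 0 4.3 -1;0 0 0 2.5 0 4.3 -1"}}

```text
time: 22.38
tool_pos: [620.1, 142.8, 84.5]
tcp_rot: [-3.14, 0.0, -1.641]
contact_force: [-0.3, -0.2, -5.6]
grip_width: 39.3
```

{"fn": "step_arm", "kwargs": {"increments": "0 0 0 0.8 0 0 -1;0 0 0 1.5 0 0 -1"}}

```text
time: 22.62
tool_pos: [620.0, 141.4, 84.4]
tcp_rot: [-3.14, 0.0, -1.641]
contact_force: [0.2, 0.6, -6.5]
grip_width: 39.9
```

{"fn": "step_arm", "kwargs": {"increments": "0 0 0 0.8 0 0 -1;0 0 0 1.5 0 0 -1"}}

```text
time: 22.88
tool_pos: [619.8, 140.9, 84.4]
tcp_rot: [-3.14, 0.002, -1.641]
contact_force: [-0.4, 6.7, -5.9]
grip_width: 39.8
```

{"fn": "step_arm", "kwargs": {"increments": "0 0 0 0.5 0 0 -1;0 0 0 1 0 0 -1"}}

```text
time: 23.12
tool_pos: [619.6, 140.8, 84.4]
tcp_rot: [-3.14, 0.003, -1.64]
contact_force: [0.3, 9.0, -6.5]
grip_width: 39.7
```

{"fn": "step_arm", "kwargs": {"increments": "0 0 0 -0.8 0 0.5 -1;0 0 0 -0.8 0 1 -1;0 0 0 -0.8 0 1 -0.05;0 0 0 -0.8 0 1 0.03;0 0 0 -0.8 0 1 0.03;0 0 0 -0.8 0 -5 0.03;0 0 0 -0.8 0 -15 0.03"}}

```text
time: 24.0
tool_pos: [619.8, 139.6, 99.8]
tcp_rot: [-3.14, 0.0, -1.641]
contact_force: [0.1, -0.3, -0.6]
grip_width: 47.1
```

```bash
python3 - <<'E'
from h import *
np.set_printoptions(precision=3,suppress=True)
o=get_obs();print(o["tool_pos"],o["tcp_rot"],o["time"],o["grip_width"],o["contact_force"],o["moment"])
w=cam("wrist");crop(w,"w14",0,0,560,420,1.4)
s=cam("side");crop(s,"s14",230,130,380,280,4)
E
```

```text
[619.768 139.592  99.846] [-3.14   0.    -1.641] 24.0 47.05842347296097 [ 0.057 -0.313 -0.574] [ 0.036  0.122 -0.043]
```

View pics/w14.png

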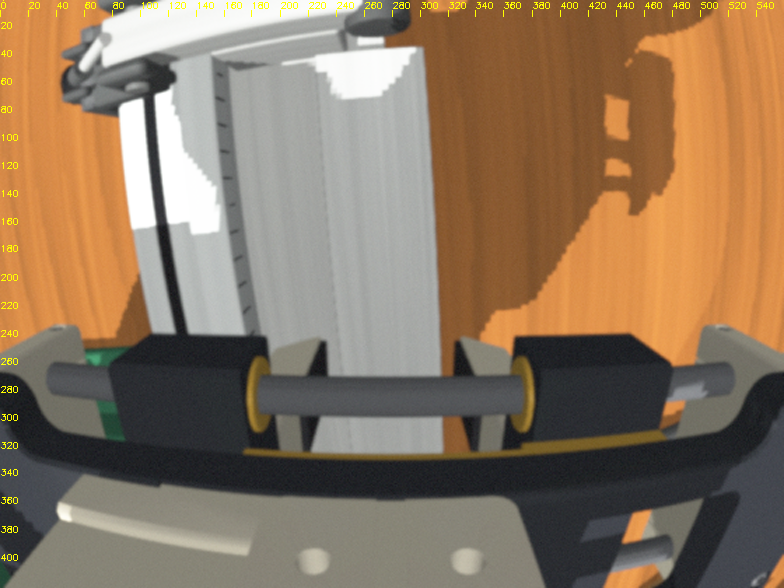

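View pics/s14.png

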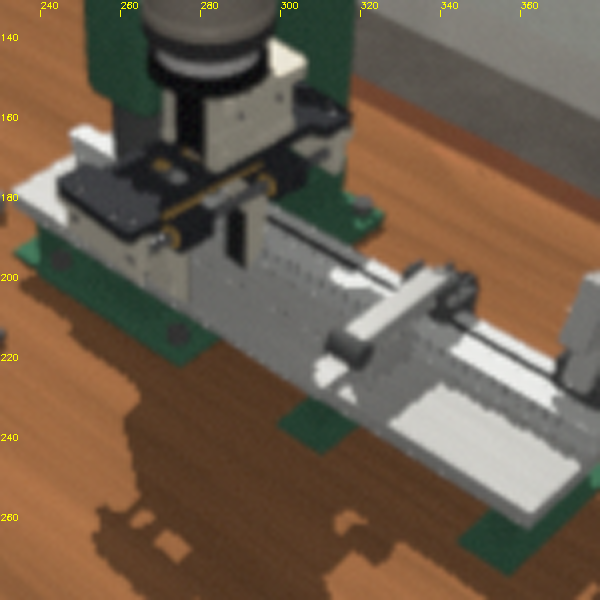

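```bash
python3 - <<'E'
from h import *
for p in ([620,140,125],[550,100,150],[570,93,150],[570,93,85]): go(p,yaw=-np.pi+.023)
E
```

```text
t 24.1 turn [-0.003  0.004  1.478] shift [ -0.2   0.7 -23.8]
t 24.1 turn [-0.003  0.004  1.478] shift [ 44.6  67.6 -49.1]
t 24.1 turn [-0.003  0.004  1.478] shift [ 50.2  47.1 -49. ]
t 24.1 turn [-0.003  0.004  1.478] shift [50.2 47.4 16. ]
```

{"fn": "step_arm", "kwargs": {"increments": "0 0 0 0 1 -20 0;0 0 0 0 40 -49 0;0 0 0 20 80 -49 0.3;0 0 0.1 48 107 -49 0.78;0 0 0.28 48 107 -49 0.78;0 0 0.46 48 107 -49 0.78;0 0 0.64 48 107 -49 0.78;0 0 0.82 48 107 -49 0.78;0 0 1.0 48 107 -49 0.78;0 0 1.18 48 107 -49 0.78;0 0 1.36 48 107 -49 0.78;0 0 1.478 50 80 -49 0.78;0 0 1.478 50 47 -49 0.78;0 0 1.478 50 47 -20 0.78;0 0 1.478 50 47 -20 0.78"}}

```text
time: 25.98
tool_pos: [568.0, 93.0, 117.5]
tcp_rot: [3.141, -0.003, -3.119]
contact_force: [-1.4, 0.3, 0.5]
grip_width: 81.5
```

```bash
python3 - <<'E'
from h import *
np.set_printoptions(precision=3,suppress=True)
o=get_obs();print(o["tool_pos"],o["tcp_rot"],o["time"],o["grip_width"],o["contact_force"],o["moment"])
go([570,93,85],yaw=-np.pi+.023)
w=cam("wrist");crop(w,"w15",0,0,560,420,1.4)
s=cam("side");crop(s,"s15",230,130,380,280,4)
E
```

```text
[567.981  93.026 117.469] [ 3.141 -0.003 -3.119] 25.975 81.52374624237534 [-1.392  0.34   0.494] [ 0.091  0.072 -0.003]
t 25.98 turn [ 0.    -0.003 -0.   ] shift [-2.1 -0.1 32.5]
```

View pics/w15.png

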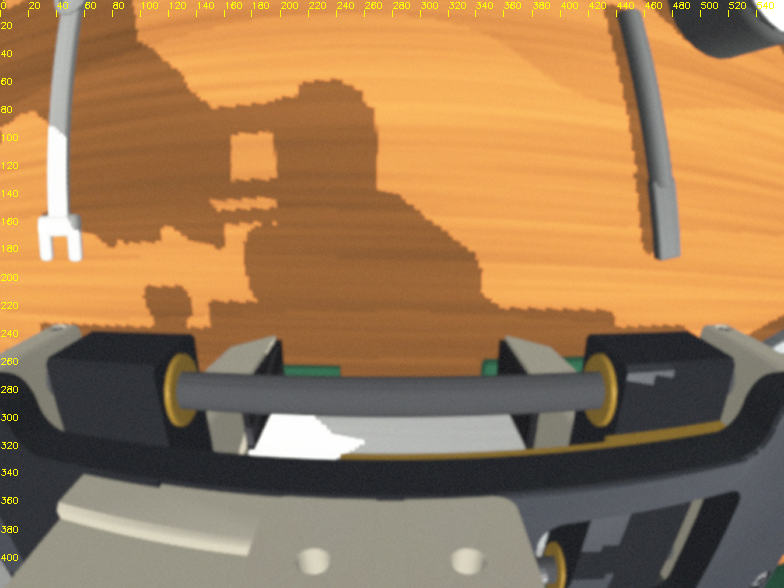

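View pics/s15.png

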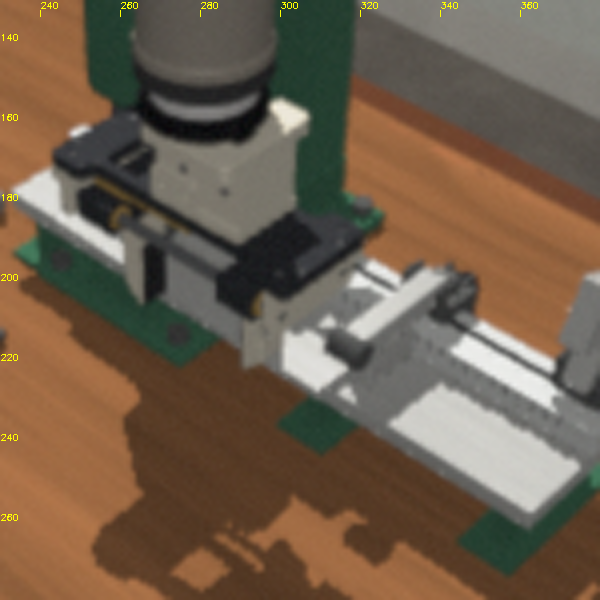

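{"fn": "step_arm", "kwargs": {"increments": "0 0 0 0 0 18 0.78;0 0 0 0 0 33.5 0.78;0 0 0 0 0 33.5 0.78;0 0 0 -8 0 33.5 0.78;0 0 0 -16 0 33.5 0.78;0 0 0 -22 0 33.5 0.78;0 0 0 -27 0 33.5 0.78;0 0 0 -32 0 33.5 0.78;0 0 0 -36 0 33.5 0.78;0 0 0 -40 0 33.5 0.78;0 0 0 -43 0 33.5 0.78"}}

```text
time: 27.45
tool_pos: [612.6, 94.2, 85.9]
tcp_rot: [3.141, 0.002, -3.119]
contact_force: [-4.7, -0.8, 2.2]
grip_width: 81.8
```

```bash
python3 - <<'E'
from h import *
np.set_printoptions(precision=3,suppress=True)
o=get_obs();print(o["tool_pos"],o["tcp_rot"],o["time"],o["grip_width"],o["contact_force"],o["moment"])
s=cam("side");crop(s,"s16",230,130,380,280,4)
t=cam("top");crop(t,"t16",190,140,360,210,4.5)
E
```

```text
[612.612  94.166  85.882] [ 3.141  0.002 -3.119] 27.45 81.79546507894877 [-4.656 -0.795  2.241] [0.087 0.786 0.218]
```

View pics/s16.png

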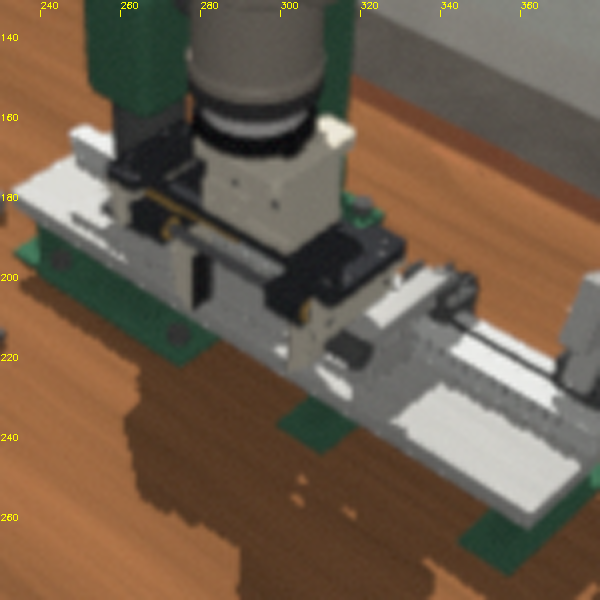

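View pics/t16.png

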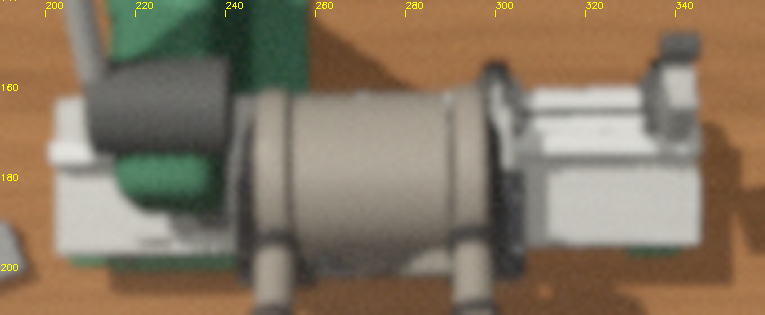

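{"fn": "step_arm", "kwargs": {"increments": "0 0 0 -1 0 1 0.78;0 0 0 -2.5 0 1.5 0.78;0 0 0 -4 0 1.5 0.78;0 0 0 -5 0 1.5 0.78;0 0 0 -5 0 1.5 0.78"}}

```text
time: 28.18
tool_pos: [617.6, 94.2, 84.3]
tcp_rot: [3.141, 0.002, -3.119]
contact_force: [-3.7, -0.8, 1.3]
grip_width: 81.8
```

{"fn": "step_arm", "kwargs": {"increments": "0 0 0 -0.8 0 0 0.78;0 0 0 -1.5 0 0 0.78;0 0 0 -1.5 0 0 0.78"}}

```text
time: 28.55
tool_pos: [618.8, 94.3, 84.3]
tcp_rot: [3.141, 0.001, -3.119]
contact_force: [-4.1, -0.4, 2.7]
grip_width: 81.9
```

{"fn": "step_arm", "kwargs": {"increments": "0 0 0 -0.8 0 0 0.78;0 0 0 -1.5 0 0 0.78;0 0 0 -1.5 0 0 0.78"}}

```text
time: 28.92
tool_pos: [620.2, 94.6, 84.3]
tcp_rot: [3.141, 0.001, -3.118]
contact_force: [-4.7, 0.7, 2.8]
grip_width: 81.6
```

{"fn": "step_arm", "kwargs": {"increments": "0 0 0 -0.8 0 0 0.78;0 0 0 -1.5 0 0 0.78;0 0 0 -1.5 0 0 0.78"}}

```text
time: 29.3
tool_pos: [621.6, 94.7, 84.3]
tcp_rot: [3.141, 0.001, -3.118]
contact_force: [-5.3, 0.9, 2.9]
grip_width: 81.8
```

{"fn": "step_arm", "kwargs": {"increments": "0 0 0 -0.8 0 0 0.78;0 0 0 -1.5 0 0 0.78;0 0 0 -1.5 0 0 0.78"}}

```text
time: 29.68
tool_pos: [622.9, 94.8, 84.3]
tcp_rot: [3.141, 0.0, -3.119]
contact_force: [-5.6, 0.6, 3.3]
grip_width: 81.5
```

```bash
python3 - <<'E'
from h import *
o=get_obs();print(o["tool_pos"],o["contact_force"],o["moment"])
w=cam("wrist");crop(w,"w17",0,0,560,420,1.4)
s=cam("side");crop(s,"s17",230,130,380,280,5)
E
```

```text
[622.85927636  94.80631711  84.27370686] [-5.61207805  0.59276427  3.31437694] [0.36517123 1.00675391 0.22940693]
```

View pics/w17.png

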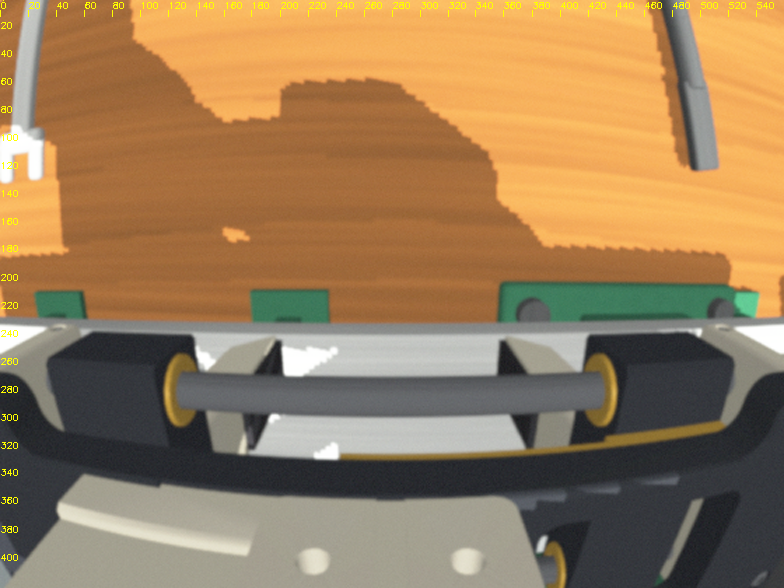

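View pics/s17.png

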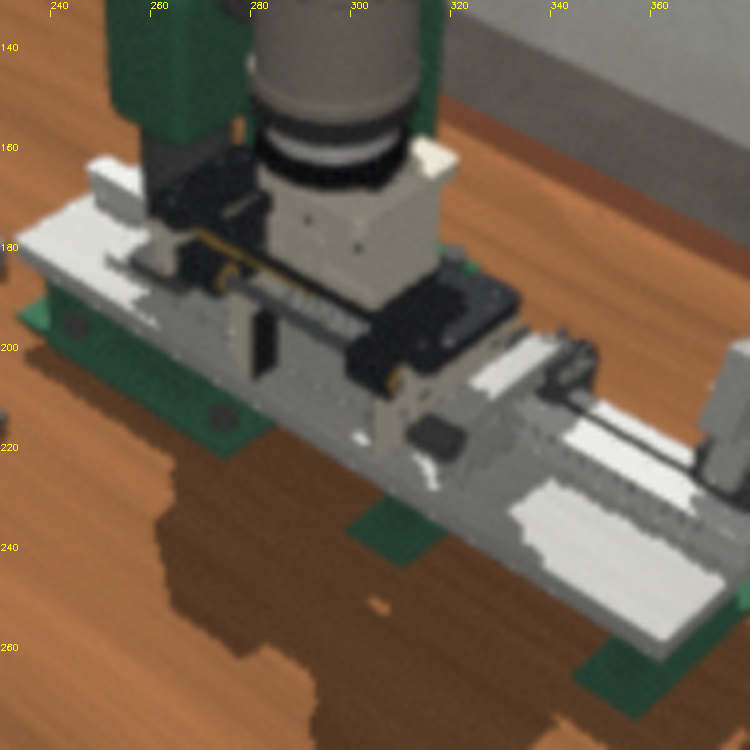

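{"fn": "step_arm", "kwargs": {"increments": "0 0 0 -0.8 -1 0 0.78;0 0 0 -1.5 -2 0 0.78;0 0 0 -1.5 -2 0 0.78"}}

```text
time: 30.15
tool_pos: [623.1, 93.7, 83.8]
tcp_rot: [3.14, -0.003, -3.119]
contact_force: [-9.2, 4.9, 4.7]
grip_width: 81.3
```

{"fn": "step_arm", "kwargs": {"increments": "0 0 0 -0.8 0 0 0.78;0 0 0 -1.5 0 0 0.78;0 0 0 -1.5 0 0 0.78"}}

```text
time: 30.52
tool_pos: [623.3, 93.7, 83.8]
tcp_rot: [3.14, -0.006, -3.118]
contact_force: [-14.3, 4.8, 7.2]
grip_width: 81.8
```

{"fn": "step_arm", "kwargs": {"increments": "0 0 0 2 0.5 0 0.78;0 0 0 6 1 0 0.78;0 0 0 20 1 -3 0.78;0 0 0 50 1 -20 0.78;0 0 0 100 1 -60 0.78;0 0 0 160 1 -120 0.78;0 0 0 170 1 -150 0.78;0 0 0 170 1 -150 0.78;0 0 0 170 1 -150 0.78"}}

```text
time: 31.65
tool_pos: [457.0, 89.4, 234.2]
tcp_rot: [3.141, 0.004, -3.119]
contact_force: [-1.2, -0.1, -0.1]
grip_width: 81.9
```

```bash
python3 - <<'E'
from h import *
o=get_obs();print(o["tool_pos"],o["contact_force"],o["time"])
w=cam("wrist");crop(w,"w18",0,0,560,420,1.4)
s=cam("side");crop(s,"s18",230,130,380,280,5)
t=cam("top");crop(t,"t18",190,140,360,210,4.5)
E
```

```text
[457.00654617  89.37720151 234.15488236] [-1.21881437 -0.06239833 -0.11220302] 31.65
```

View pics/s18.png

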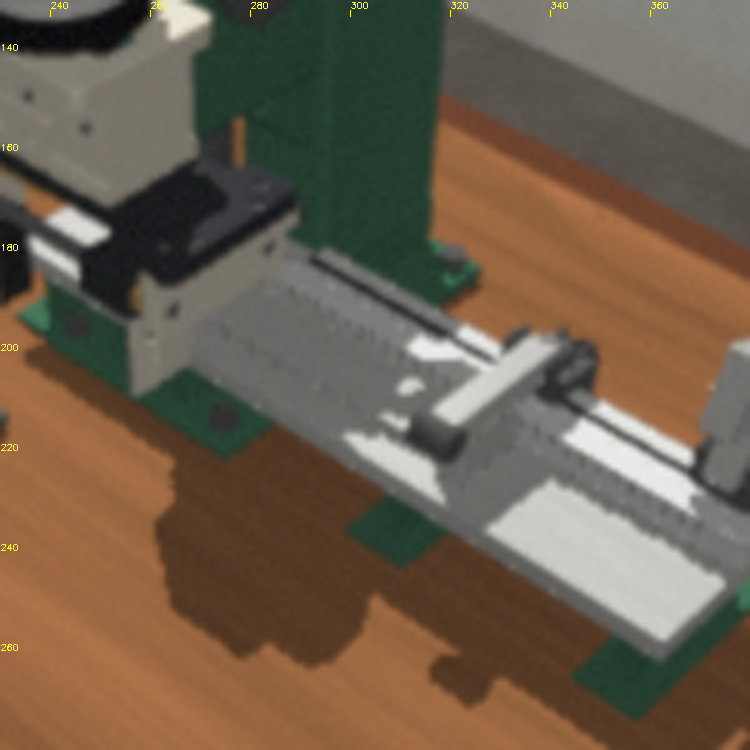

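View pics/t18.png

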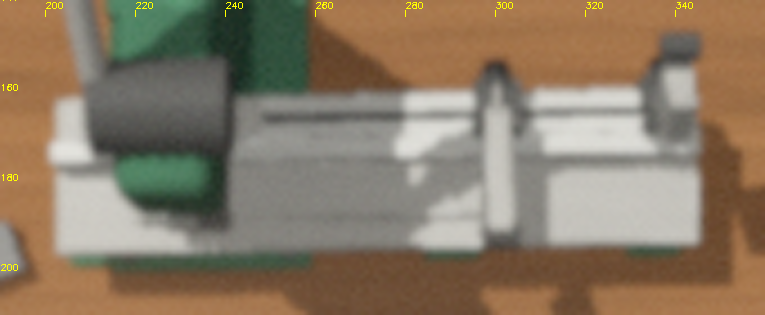

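View pics/w18.png

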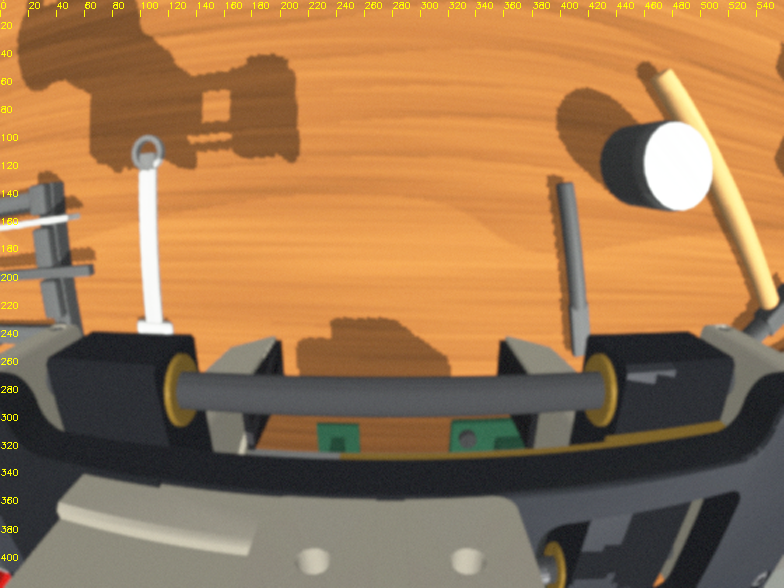

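```bash
python3 - <<'E'
from h import *
go([545,150,215],yaw=-1.60)
E
```

```text
t 31.8 turn [ 0.    -0.    -1.519] shift [-89.9  58.6  17.8]
```

{"fn": "step_arm", "kwargs": {"increments": "0 0 -0.18 -20 10 5 0.78;0 0 -0.36 -40 20 10 0.78;0 0 -0.54 -60 40 18 0.78;0 0 -0.72 -80 50 18 0.78;0 0 -0.9 -90 59 18 0.78;0 0 -1.08 -90 59 18 0.78;0 0 -1.26 -90 59 18 0.78;0 0 -1.44 -90 59 18 0.78;0 0 -1.519 -90 59 18 0.78;0 0 -1.519 -90 59 18 0.78;0 0 -1.519 -90 59 18 0.78"}}

```text
time: 33.17
tool_pos: [544.9, 150.5, 215.4]
tcp_rot: [-3.141, 0.0, -1.601]
contact_force: [-0.0, -0.3, 0.4]
grip_width: 81.9
```

```bash
python3 - <<'E'
from h import *
o=get_obs();print(o["tool_pos"],o["tcp_rot"],o["contact_force"],o["time"])
w=cam("wrist");crop(w,"w19",0,0,560,420,1.4);crop(w,"w19z",40,0,230,180,4)
E
```

```text
[544.9492246  150.54268429 215.41432098] [-3.14129320e+00  8.63215639e-05 -1.60129204e+00] [-0.00115596 -0.30551544  0.35501311] 33.175
```

View pics/w19.png

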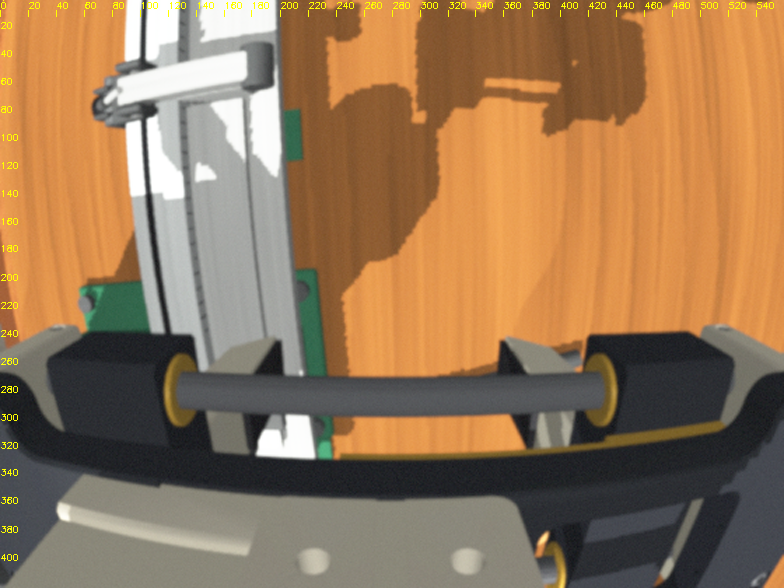

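View pics/w19z.png

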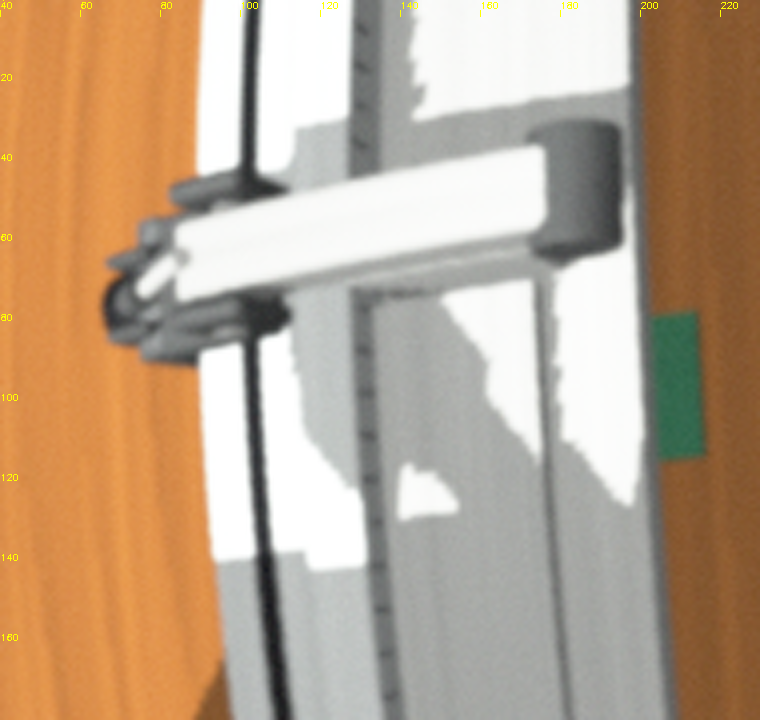

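```bash
python3 - <<'E'
from h import *
np.set_printoptions(precision=1,suppress=True)
o=get_obs();w=cam("wrist")
g=cv2.cvtColor(w["frame"],cv2.COLOR_RGB2GRAY).astype(float)
for v in (90,110,130,150,165):
    row=cv2.GaussianBlur(g[v-1:v+2].mean(0)[None],(3,1),0)[0]
    print(v,row[120:150].round().astype(int).tolist(),'|',row[168:190].round().astype(int).tolist(),'|',row[196:214].round().astype(int).tolist())
E
```

```text
90 [197, 196, 195, 195, 196, 195, 189, 175, 151, 129, 117, 114, 118, 131, 149, 162, 167, 170, 171, 172, 172, 171, 170, 170, 168, 167, 168, 170, 172, 173] | [251, 251, 250, 249, 245, 225, 184, 148, 143, 160, 186, 214, 237, 248, 252, 252, 252, 252, 253, 253, 253, 253] | [252, 250, 243, 215, 165, 121, 100, 92, 87, 84, 84, 85, 85, 85, 85, 84, 83, 82]
110 [205, 198, 196, 196, 196, 196, 196, 191, 176, 152, 127, 111, 106, 112, 127, 146, 160, 166, 168, 169, 170, 171, 171, 170, 168, 166, 165, 166, 168, 170] | [173, 179, 195, 216, 233, 241, 228, 191, 152, 141, 154, 172, 189, 203, 211, 217, 229, 242, 250, 252, 253, 253] | [252, 252, 249, 239, 207, 159, 119, 100, 93, 89, 85, 85, 85, 86, 86, 86, 85, 85]
130 [255, 255, 255, 255, 255, 255, 255, 255, 255, 251, 229, 180, 133, 110, 107, 116, 136, 155, 167, 176, 182, 183, 181, 179, 177, 174, 172, 170, 169, 169] | [169, 170, 170, 171, 169, 167, 166, 161, 146, 129, 128, 144, 160, 166, 167, 168, 168, 167, 167, 168, 170, 171] | [168, 168, 168, 169, 165, 153, 132, 113, 103, 99, 97, 98, 98, 98, 99, 99, 98, 97]
150 [196, 197, 197, 196, 196, 195, 194, 194, 194, 194, 192, 182, 161, 135, 118, 111, 112, 122, 141, 158, 166, 167, 167, 167, 167, 168, 168, 167, 165, 163] | [169, 168, 168, 169, 169, 168, 166, 166, 165, 156, 140, 128, 133, 148, 161, 165, 166, 166, 165, 164, 164, 164] | [167, 166, 165, 166, 167, 167, 161, 147, 126, 108, 100, 97, 96, 97, 98, 98, 98, 97]
165 [190, 194, 196, 196, 196, 196, 194, 193, 194, 195, 194, 194, 189, 174, 150, 128, 115, 113, 118, 133, 151, 163, 166, 166, 166, 166, 167, 168, 168, 166] | [166, 167, 167, 167, 167, 168, 168, 167, 167, 167, 162, 146, 128, 127, 141, 157, 164, 165, 164, 163, 162, 162] | [167, 166, 164, 164, 166, 168, 167, 164, 151, 129, 109, 101, 98, 98, 98, 98, 98, 97]
```

```bash
python3 - <<'E'
from h import *
np.set_printoptions(precision=1,suppress=True)
o=get_obs();w=cam("wrist")
P=[]
for v,f,b,e,d in ((90,128,133.7,173.8,199.9),(110,129,134.5,175,200.4),(130,130.9,136.2,176.2,201.8),(150,132.6,138.2,177.7,203.2),(165,133.9,139.6,178.9,204.6)):
    F,B,E,D=onz(w,f,v,80,o),onz(w,b,v,68,o),onz(w,e,v,68,o),onz(w,d,v,60,o);P.append((F,B,E,D))
    print(v,F[:2],B[:2],E[:2],D[:2])
P=np.array(P)
for k,n in enumerate("fence bdry barfront bedfront".split()):
    q=np.polyfit(P[:,k,1],P[:,k,0],1);print(n,"x at y=70:",np.polyval(q,70).round(1),"slope",q[0].round(4))
for uv in ((140,73),(150,72.5),(165,71.5)): print("barend",onz(w,*uv,68,o))
for uv in ((150,67),(165,64.5)): print("flap low edge",onz(w,*uv,100,o))
E
```

```text
90 [674.8  37.8] [674.6  36.7] [634.8  41.6] [612.6  42.9]
110 [674.5  56.1] [674.5  55.6] [634.3  59.9] [612.7  61.4]
130 [673.6  74.2] [673.8  74.5] [634.1  78. ] [612.2  79.7]
150 [673.3  92.3] [673.2  93.2] [633.8  96.2] [611.9  98.1]
165 [673.2 105.9] [673.  107.3] [633.7 109.8] [611.4 111.9]
fence x at y=70: 674.0 slope -0.0253
bdry x at y=70: 673.9 slope -0.0262
barfront x at y=70: 634.3 slope -0.0167
bedfront x at y=70: 612.3 slope -0.0172
barend [667.8  21.4  68. ]
barend [657.6  22.4  68. ]
barend [642.9  23.4  68. ]
flap low edge [644.6  24.5 100. ]
flap low edge [631.4  24.2 100. ]
```

```bash
python3 - <<'E'
from h import *
np.set_printoptions(precision=1,suppress=True)
o=get_obs();w=cam("wrist");crop(w,"w20",115,40,205,110,8.5)
s=cam("side");crop(s,"s20",225,150,385,280,4.8)
t=cam("top")
for n,P in dict(barPyF=(630,272,68),barPyB=(667,272,68),end=(645,22,68)).items(): print(n,proj(s,P),proj(t,P))
g=cv2.cvtColor(w["frame"],cv2.COLOR_RGB2GRAY).astype(int)
for u in (140,145,150,155,160,165): print(u,g[52:84,u].tolist())
E
```

```text
barPyF (np.float64(250.7285075266595), np.float64(180.54032657258662)) (np.float64(219.2637810545878), np.float64(188.95684857046737))
barPyB (np.float64(260.0734942115609), np.float64(175.06789347917893)) (np.float64(219.46347614257047), np.float64(177.52693036129332))
end (np.float64(320.5528998248592), np.float64(219.45358590854266)) (np.float64(297.3597079079009), np.float64(184.52556884685967))
140 [249, 249, 249, 250, 250, 250, 250, 251, 249, 246, 232, 201, 174, 164, 173, 187, 186, 177, 165, 152, 126, 115, 135, 161, 170, 172, 172, 172, 173, 173, 174, 174]
145 [249, 250, 250, 250, 250, 251, 251, 250, 247, 236, 206, 179, 168, 173, 188, 191, 179, 170, 162, 153, 129, 125, 150, 160, 167, 164, 167, 169, 166, 167, 166, 166]
150 [250, 250, 251, 251, 251, 251, 251, 247, 238, 209, 177, 170, 175, 187, 188, 176, 166, 164, 161, 163, 153, 172, 197, 197, 186, 176, 174, 175, 175, 176, 176, 175]
155 [250, 251, 251, 251, 252, 251, 247, 237, 208, 180, 168, 168, 178, 191, 182, 169, 166, 164, 165, 172, 210, 242, 251, 252, 252, 250, 248, 243, 234, 222, 205, 190]
160 [250, 251, 251, 251, 251, 249, 241, 219, 186, 171, 170, 183, 185, 175, 170, 167, 163, 161, 168, 199, 238, 249, 251, 251, 251, 251, 251, 252, 251, 251, 251, 251]
165 [251, 251, 251, 251, 249, 242, 225, 191, 170, 169, 179, 194, 183, 170, 164, 166, 166, 168, 195, 232, 247, 251, 251, 251, 250, 251, 251, 250, 251, 251, 250, 250]
```

View pics/w20.png

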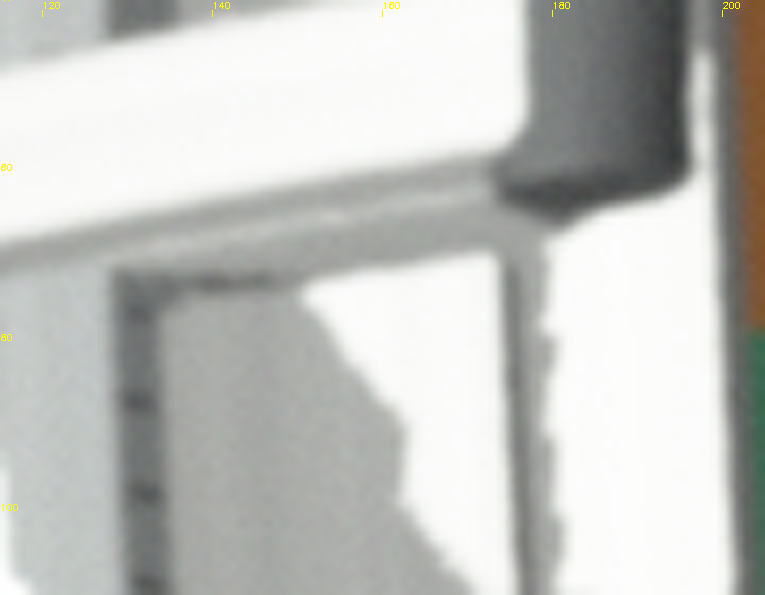

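View pics/s20.png

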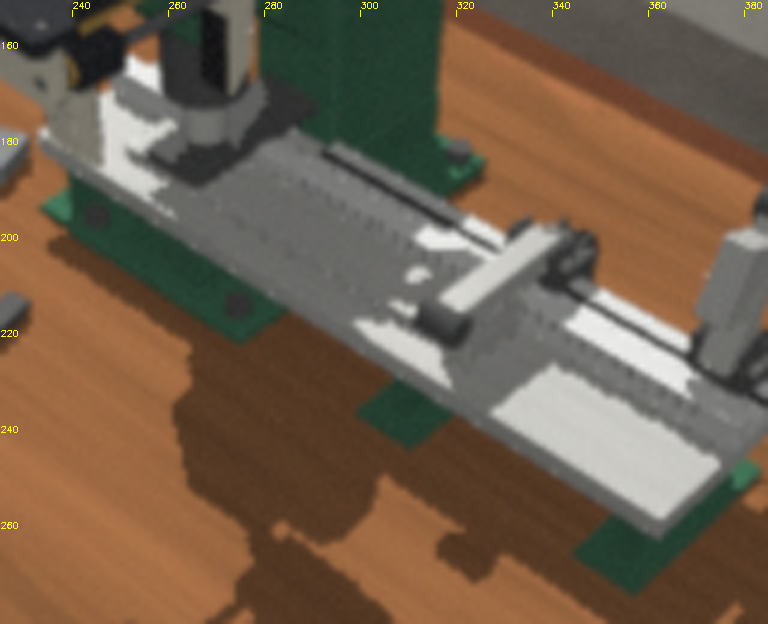

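```bash
python3 - <<'E'
from h import *
o=get_obs();w=cam("wrist")
for x in (645,665):
  for y in (20,22,24):
    print(x,y,[(z,)+tuple(np.round(proj(w,(x,y,z),o),1)) for z in (60,68,90,95,105,110)])
E
```

```text
645 20 [(60, np.float64(165.9), np.float64(69.5)), (68, np.float64(163.0), np.float64(68.1)), (90, np.float64(154.2), np.float64(63.8)), (95, np.float64(152.0), np.float64(62.8)), (105, np.float64(147.5), np.float64(60.6)), (110, np.float64(145.1), np.float64(59.4))]
645 22 [(60, np.float64(166.0), np.float64(71.5)), (68, np.float64(163.1), np.float64(70.2)), (90, np.float64(154.2), np.float64(66.1)), (95, np.float64(152.1), np.float64(65.1)), (105, np.float64(147.5), np.float64(63.0)), (110, np.float64(145.1), np.float64(61.9))]
645 24 [(60, np.float64(166.0), np.float64(73.6)), (68, np.float64(163.1), np.float64(72.3)), (90, np.float64(154.3), np.float64(68.3)), (95, np.float64(152.1), np.float64(67.4)), (105, np.float64(147.5), np.float64(65.3)), (110, np.float64(145.1), np.float64(64.3))]
665 20 [(60, np.float64(146.3), np.float64(72.2)), (68, np.float64(143.0), np.float64(71.0)), (90, np.float64(133.0), np.float64(67.2)), (95, np.float64(130.6), np.float64(66.3)), (105, np.float64(125.4), np.float64(64.3)), (110, np.float64(122.7), np.float64(63.3))]
665 22 [(60, np.float64(146.3), np.float64(74.3)), (68, np.float64(143.0), np.float64(73.1)), (90, np.float64(133.0), np.float64(69.4)), (95, np.float64(130.6), np.float64(68.5)), (105, np.float64(125.4), np.float64(66.7)), (110, np.float64(122.7), np.float64(65.7))]
665 24 [(60, np.float64(146.4), np.float64(76.3)), (68, np.float64(143.0), np.float64(75.1)), (90, np.float64(133.1), np.float64(71.6)), (95, np.float64(130.6), np.float64(70.8)), (105, np.float64(125.4), np.float64(69.0)), (110, np.float64(122.7), np.float64(68.1))]
```

```bash
python3 - <<'E'
from h import *
go([610,107,150],yaw=-1.60)
E
```

```text
t 33.52 turn [-0.002  0.     0.   ] shift [ 41.7 -66.2  66.4]
```

{"fn": "step_arm", "kwargs": {"increments": "0 0 0 20 -25 20 0.78;0 0 0 35 -50 45 0.78;0 0 0 42 -66 60 0.78;0 0 0 42 -66 60 0.78;0 0 0 42 -66 60 0.78"}}

```text
time: 34.15
tool_pos: [609.5, 107.1, 157.0]
tcp_rot: [-3.14, 0.0, -1.599]
contact_force: [0.0, -0.4, 1.5]
grip_width: 81.7
```

```bash
python3 - <<'E'
from h import *
o=get_obs();print(o["tool_pos"],o["tcp_rot"],o["contact_force"],o["time"])
w=cam("wrist");crop(w,"w21",0,0,560,420,1.4);
u,v=proj(w,(645,22,68),o);print(u,v)
u,v=int(u),int(v);crop(w,"w21z",max(u-50,0),max(v-40,0),u+50,v+40,8)
E
```

```text
[609.47596416 107.05644392 157.01367314] [-3.13966689e+00  4.80825020e-04 -1.59948317e+00] [ 0.01179798 -0.38587534  1.45131093] 34.15
223.30057643884868 107.24252616994117
```

View pics/w21.png

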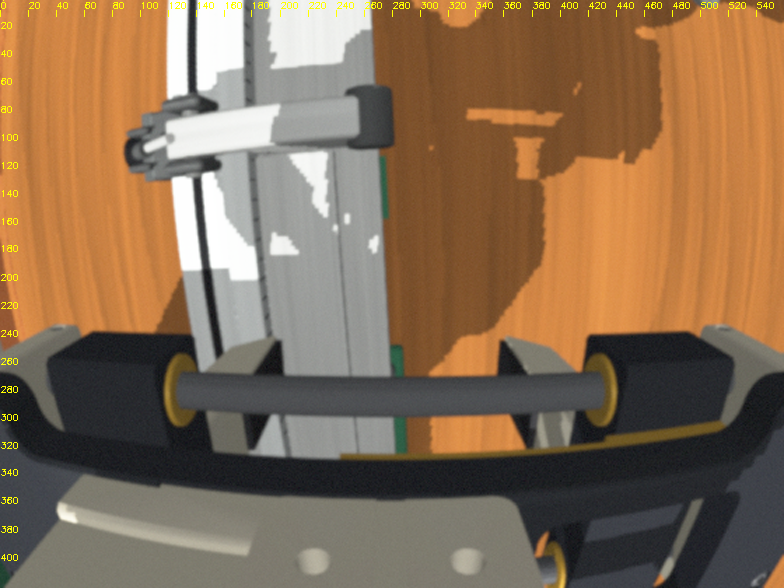

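View pics/w21z.png

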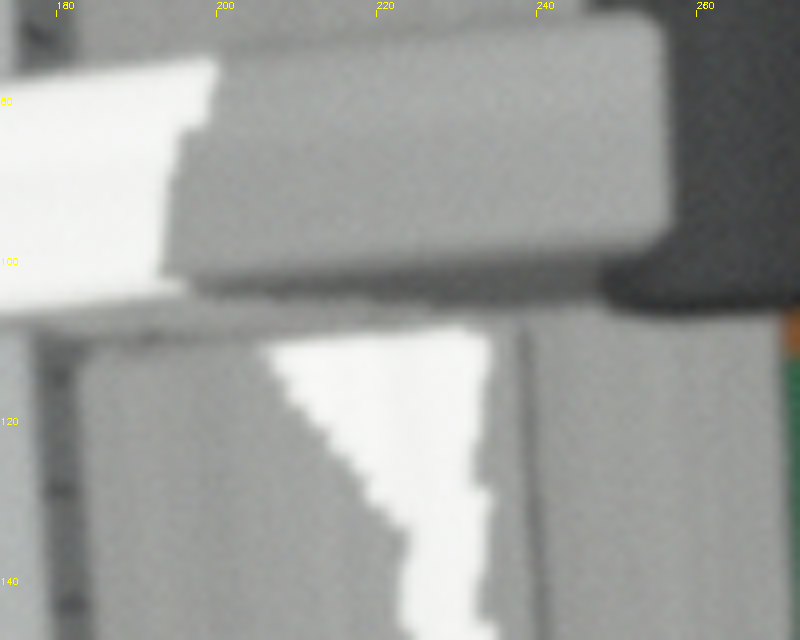

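```bash
python3 - <<'E'
from h import *
np.set_printoptions(precision=1,suppress=True)
o=get_obs();w=cam("wrist")
g=cv2.cvtColor(w["frame"],cv2.COLOR_RGB2GRAY).astype(int)
for u in (185,190,195,200,205,210,215,220,225,230,234,237,240,243): print(u,g[94:116,u].tolist())
print("cam",ray(w,278,211,o)[0])
for uv in ((190,110),(200,109.5),(215,108.5),(228,108)): print("end z68",onz(w,*uv,68,o),"z60",onz(w,*uv,60,o))
for uv in ((210,100),(240,98)): print("arm top edge z108",onz(w,*uv,108,o))
for uv in ((210,104.5),(235,105)): print("arm low edge", [onz(w,*uv,z,o)[1].round(1) for z in (62,70,80,90)])
for y in (21,22,23): print(y,[(z,)+tuple(np.round(proj(w,(645,y,z),o),1)) for z in (60,62,68,80,90,100,108)])
E
```

```text
185 [244, 245, 244, 244, 245, 245, 245, 243, 238, 225, 200, 168, 156, 154, 144, 136, 136, 140, 144, 155, 158, 157]
190 [244, 244, 244, 245, 246, 245, 244, 240, 231, 214, 176, 160, 160, 149, 131, 123, 136, 149, 157, 160, 159, 161]
195 [162, 162, 160, 159, 162, 161, 176, 202, 208, 187, 163, 157, 157, 144, 126, 125, 142, 153, 156, 158, 156, 160]
200 [161, 159, 159, 161, 163, 155, 147, 130, 120, 129, 143, 156, 156, 148, 135, 137, 148, 154, 157, 154, 157, 154]
205 [162, 160, 162, 161, 160, 153, 140, 123, 107, 114, 137, 150, 152, 153, 151, 168, 184, 183, 171, 166, 160, 162]
210 [161, 160, 160, 162, 158, 146, 130, 114, 104, 110, 133, 146, 151, 155, 163, 200, 235, 246, 245, 240, 236, 230]
215 [161, 159, 164, 159, 151, 138, 123, 104, 95, 100, 122, 140, 145, 151, 178, 223, 242, 246, 246, 246, 246, 245]
220 [163, 163, 161, 156, 144, 129, 112, 98, 91, 97, 121, 140, 145, 154, 183, 228, 243, 245, 246, 246, 246, 246]
225 [162, 163, 161, 151, 141, 124, 108, 95, 90, 96, 111, 134, 151, 171, 210, 236, 243, 244, 244, 244, 244, 244]
230 [164, 165, 158, 149, 132, 118, 99, 94, 93, 94, 95, 117, 153, 194, 23
[... 1201 characters left out ...]
214.4), np.float64(102.0)), (108, np.float64(211.7), np.float64(100.9))]
22 [(60, np.float64(225.5), np.float64(107.7)), (62, np.float64(225.0), np.float64(107.6)), (68, np.float64(223.6), np.float64(107.0)), (80, np.float64(220.5), np.float64(105.9)), (90, np.float64(217.6), np.float64(104.8)), (100, np.float64(214.5), np.float64(103.7)), (108, np.float64(211.7), np.float64(102.6))]
23 [(60, np.float64(225.5), np.float64(109.1)), (62, np.float64(225.0), np.float64(109.0)), (68, np.float64(223.6), np.float64(108.5)), (80, np.float64(220.5), np.float64(107.4)), (90, np.float64(217.7), np.float64(106.4)), (100, np.float64(214.5), np.float64(105.3)), (108, np.float64(211.8), np.float64(104.4))]
```

```bash
python3 - <<'E'
from h import *
from plant import close_job
t=cam("top");crop(t,"t22",190,90,450,290,3)
o=get_obs();print(o["contact_force"],np.abs(o["dq"]).max(),o["time"])
print(close_job())
E
```

```text
[-1.05683141  0.20808583  0.90564919] 0.0042124709295472485 34.3
the job is handed in; nothing more can be done
None
```

View pics/t22.png

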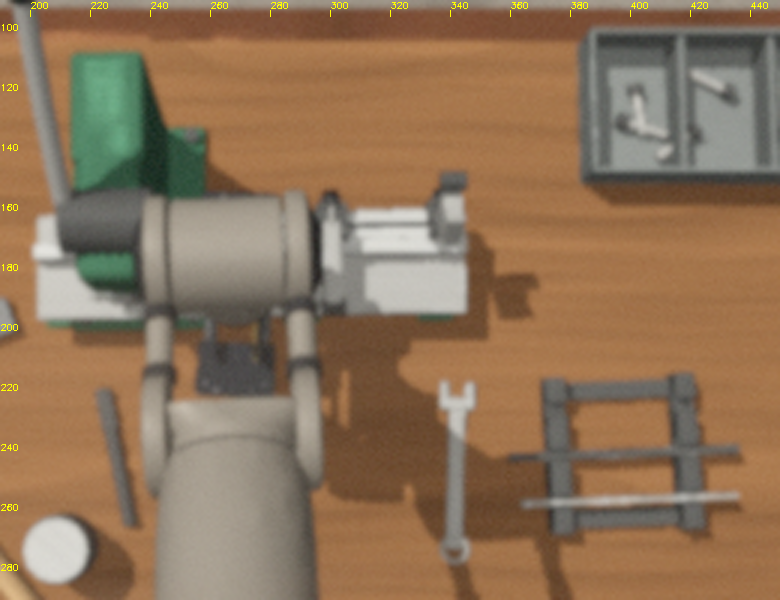

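The job is handed in at about 34 s of the 72 s allowed. No verdict was reported.

**What I did:**
- I flipped the near stop down from behind with closed fingers; the next side picture showed it down and the far one up.
- I lifted the wide bar out of the rack, stood it on the bench and tipped it flat.
- I took it across its width, slid it in under the stripper from the front, and moved it towards the stop until it touched (7–9 N).
- I released it and pushed its front edge with spread fingers until it met the fence (about 14 N), then backed the gripper clear.

**Last checks:**
- **Fence:** the bar's front edge is 22.0 mm from the bed's front edge, as it should be. It is parallel to that edge within 0.001 rad and 39.7 mm from the fence. I measured this only on the bar's half nearer the stop. The fence's own fitted line was 0.009 rad off both edges, which I put down to measuring error.
- **Stop:** the bar's end is about 0.5 mm off the stop face, possibly up to 1.6 mm. The limit is 3 mm, but the face's bevel made the pictures hard to read. A thin dark line near the fence could be shadow or that gap.
- **Everything else:** the far stop is up, and the rack neighbours, spanner, chisel and tin look unmoved. I did not check the bar's far end under the punch directly.

**Not as planned:** the wrist's last joint ran into its limit at the bench, so I gripped the bar about 0.07 to 0.1 rad askew. It held firmly, and the push against the fence straightened it.

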